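# Refit the bayonet chip strainer of the bench dust extractor

### The job

Refit the cleaned chip strainer to the sloping inlet of the small dust extractor: lower it into the collar with its two side pins in the collar's two open slots, twist it clockwise until the pins drop into the locking notches and it sits fully down, then swing the damper lever fully round until it stops, with its tongue over the strainer's rim. Let go of everything, and leave the other things on the table where they lie.

Things in the scene. Friction and masses are not known exactly. Their poses are not given: they have to be found in the camera images.
- strainer: Loose steel chip strainer, 190 to 310 g, standing upright beside the extractor. Origin: centre of underside; z along its axis, x along its grip bar. Basket 70 mm in diameter, z 0 to 46 mm, its foot tapering below z = 8 mm to 56 mm; round rim (flange) 100 mm in diameter, z 46 to 51 mm, black grip bar above. Half a turn about z gives the same shape.
- strainer_grip (a point): Middle of the strainer's black grip bar, 75 mm above the strainer's origin. The bar is 62 mm long (strainer x), 12 mm thick (strainer y), 16 mm high (z 67 to 83 mm) and stands on two 9 mm posts at x = +24 and -24 mm; 16 mm of free space between bar and rim.
- strainer_pin (a point): One of the strainer's two bayonet pins: 8 mm thick, sticking out of the basket in line with the grip bar, along +x and -x, to 46 mm from the axis, centre 20 mm above the strainer's origin. This point: x = 40, y = 0, z = 20 mm of the strainer; the other pin is opposite.
- inlet: Inlet of the dust extractor (fixed grey housing 190 x 150 mm, 151 mm high at the back, whose front slopes 35 degrees down toward the robot). Origin: on the slope, centre of the collar; z along the collar's axis, 35 degrees from vertical; x up the slope, y to the left. Angles below: about z from +x, counterclockwise positive seen onto the slope. Bore open down to z = 0.
- collar_rim (a point): Centre of the collar's mouth, on the axis at z = 52 mm of the inlet. Aluminium tube, bore 74 mm, outer diameter 84 mm, rim at z = 52 mm, with two J-shaped slots through its wall half a turn apart: entry slot from the rim, then a channel (z 30 to 40 mm, closed above) running 60 degrees clockwise, then the locking notch.
- entry_slot (a point): Top of the front entry slot, at the rim, 39.5 mm from the axis at 210 degrees; its twin is at 30 degrees. Each is 14 mm wide, open at the rim and goes down to z = 30 mm. The strainer enters with pins and grip bar at 30 / 210 degrees until its origin is at z = 14 mm of the inlet (pins on the channel floor).
- lock_notch (a point): Floor of the front locking notch, 39.5 mm from the axis at 150 degrees, z = 23 mm, 7 mm below the channel floor; its twin is at -30 degrees. 14 mm wide. Turned 60 degrees clockwise, the strainer drops here by its weight or a light push (no spring) until its origin is at z = 7 mm of the inlet, its rim 1 mm above the collar.
- damper_lever (a joint): Damper lever, rad: 0 parked, 1.22 thrown (stop), starts at 0 to 0.2; turns clockwise seen onto the slope; friction 0.1 N m, stays where left. Its steel tongue (44 mm long, 16 wide, z 61 to 66 mm of the inlet) points to 250 degrees parked, 180 degrees thrown, over the strainer's rim. A strainer not in its notches blocks it; a thrown lever bars the collar.
- lever_axis (a point): Lever's pivot at tongue height: x = 78, y = 0, z = 63.5 mm of the inlet; it turns about the inlet's z direction.
- lever_knob (a point): Middle of the lever's upright black knob: round, 20 mm in diameter, 32 mm tall (z 71 to 103 mm of the inlet, this point at 87), 55 mm from the lever's pivot; at 340 degrees from it when parked, at 270 degrees (to its right) when thrown.
- spanner: Bystander: steel spanner, 264 mm long, 11 mm high, flat on the table near its front edge. Origin: centre of its underside.
- block_a: Bystander: beech block 60 x 97 x 46 mm at the back of the table behind the strainer. Origin: centre of its underside.
- block_plane: Bystander: steel block plane 48 x 150 x 62 mm to the right of the hold-down clamp. The hold-down is a fixed clamp 293 mm tall at y = 0.00 to 0.06 m, its post at x = 0.56, its arm and lever reaching toward the robot to x = 0.26 at 100 to 260 mm height. Origin: centre of its underside.
- tape_measure: Bystander: tape measure 36 x 94 x 69 mm at the back, right of the hold-down clamp. Origin: centre of its underside.

How it is judged:
By the outcome, as a careful person would: the job done as asked, in the order asked, and still so for the second after the job is handed in, with the robot touching nothing.
It also fails if it takes over 54 s, if anything falls off the work surface, if the arm or the gripper's body presses on something with over 40 N, if the wrist force passes 120 N, or if a joint passes its speed limit or range.

### The arm

A 6-joint arm with a two-finger parallel gripper is mounted at the origin on a cart in front of the work surface, level with it; the furniture and walls round the work are solid. World frame = base frame: x ahead of the robot, y to its left, z up, the work surface at z = 0. Lengths are in m, angles in degrees, forces in N, time in s.
With the tool pointing down it reaches from about 0.3 to 0.875 m from the base axis. Payload 4.2 kg.
Tool frame: the origin (TCP) lies at the very end of the fingers, on their centre line; the grasp point (between the pads) lies 19 mm behind it; z points along the fingers, x is the direction in which the jaws open and shut, and the axes are right-handed (so a half turn about z gives the same grasp; the last joint's range is limited). The gripper opens to 85 mm and grips with 20 to 120 N. Pads are 22 mm wide; open, the fingers measure 114 mm over their backs; the gripper's body (76 mm by 85 mm) begins 54 mm behind the grasp point. The pads swing forward as they close: fully open they stand 13 mm farther back than shut.
Start: joints at [-76.948, 18.312, 89.639, -0, 72.044, -1.146], TCP at [0.141, -0.557, 0.205] pointing down, gripper open.
Joint ranges: [-177.97, 177.97], [-48.28, 115.42], [12.27, 149.76], [-77.06, 257.06], [2.81, 150.46], [-146.56, 146.56]. Speed limits (degrees/s): [147.25, 147.25, 180, 180, 180, 180].

### API

Orientations are given as a 3x3 rotation matrix whose columns are the frame's x, y, z axes.
In Python, from workcell import r, eyes gives the robot as it stands. The module is installed in compiled form; this text tells all that it offers.
- The arm moves only by the tool play_rows, never from a script. Its argument "increments" is a list of rows, each a list of 7 numbers: the shift along the tool's x, y, z in units of 0.4 m (1.0 is 0.4 m), then the turn, a rotation vector about the tool's x, y, z in units of 90 degrees (1.0 is 90 degrees), then the opening, from 0 (shut) to 1 (fully open). A call has 1 to 20 rows; each row is the pose to reach, as a shift and turn from the pose measured when the call began, along the tool's axes at that moment; what a row does not reach only later rows make up. A row lasts 1/8 s, in which the tool goes at most 62.5 mm and 10.7 degrees, less where a joint would pass 70% of its speed; a pose out of reach is approached as far as the arm can. A call with a number of a shift or a turn outside -1 to 1 is refused whole. A call with a gripper value outside its range is refused whole. The fingers move at their own pace and stop on an object; "newtons" is the grip in N (left out, the last holds). Time passes only in rows, so rows that repeat a pose let the fingers close. It gives the time, the measured TCP pose, the force and the opening at its end, in the units of the state.
- r.state(): the state, without advancing time (a new reading comes with each control period).
- eyes.camera(name): name is "side" or "top"; returns a dict with "color" (400x640x3 uint8, red, green, blue), "fx", "fy", "cx", "cy" (pixels), "rvec" (rotation vector, rad) and "tvec" (3), from world to camera coordinates, as OpenCV has them. Camera axes: x right, y down, z forward; pixel columns grow to the right and rows downward; lengths in m; the calibration is good to about 2 mm. A picture is of the moment at which its call begins. There is no depth.
- r.finish_job(): hands the job in, once; it reports no verdict.
The state is a dict: "clock": time; "joint_pos": joint angles; "joint_velocities": joint speeds; "joint_efforts": joint torques, N m; "tcp_pos": TCP position; "eef_rot": TCP orientation; "ft_force": force on the tool from outside, world axes, zero at the start; "ft_torque": the same for the moment, N m; "gripper_width": finger opening in m.
Only numpy, scipy, OpenCV 4.12 (cv2) and the standard library are available. Lean on these libraries where they do the work, as an engineer would, in place of code of your own. Each camera call takes 0.05 s, during which the arm holds its last target.

## Working session

There is one attempt and no reset: what is moved stays moved. The work goes in short steps, Python scripts to look and compute and a tool call to move; the robot and the scene stay as the last step left them, time stands still between calls to the robot, and variables do not carry over. Pictures are saved under pics/ and viewed, and the job is handed in when it is done.

Besides the shell and the picture viewer there is one more tool, called by a JSON object that holds its "method" and its "body". play_rows: Moves the arm, as the interface text tells. Shifts and turns lie within -1 to 1; 1 stands for 0.4 m of shift or 90 degrees of turn. Its arguments: {"type":"object","properties":{"increments":{"type":"array","items":{"type":"array","items":{"type":"number","minimum":-1,"maximum":1}}},"newtons":{"type":"number"}},"required":["increments"]}

```bash
mkdir -p pics
cat > h.py <<'E'
import numpy as np,cv2
from workcell import r,eyes
def cam(n):
    c=eyes.camera(n); K=np.array([[c['fx'],0,c['cx']],[0,c['fy'],c['cy']],[0,0,1.]])
    R=cv2.Rodrigues(np.array(c['rvec'],float))[0]; t=np.array(c['tvec'],float).ravel()
    return c['color'],K,R,t
def save(img,name): cv2.imwrite('pics/'+name,img[:,:,::-1])
def ray(K,R,t,u,v):
    d=R.T@np.linalg.inv(K)@np.array([u,v,1.]); return -R.T@t,d/np.linalg.norm(d)
def onz(K,R,t,u,v,z):
    o,d=ray(K,R,t,u,v); return o+d*(z-o[2])/d[2]
def proj(K,R,t,p):
    q=K@(R@np.asarray(p,float)+t); return q[:2]/q[2]
E
python3 - <<'E'
from h import *
for n in ['side','top']:
    im,K,R,t=cam(n); save(im,n+'0.png'); np.savez(n+'0.npz',im=im,K=K,R=R,t=t)
    print(n,K.round(1).tolist(),(-R.T@t).round(3),R[2].round(3),R[0].round(3))
s=r.state();print(s)
E
```

```text
side [[475.6, 0.0, 318.7], [0.0, 475.6, 198.2], [0.0, 0.0, 1.0]] [0.487 1.075 0.616] [-0.012 -0.898 -0.441] [-1.     0.004  0.019]
top [[417.5, 0.0, 322.6], [0.0, 417.5, 200.9], [0.0, 0.0, 1.0]] [0.26  0.158 1.278] [ 0.203 -0.007 -0.979] [-0.025 -1.     0.002]
{'clock': 0.1, 'joint_pos': array([-7.69489760e+01,  1.83471152e+01,  8.97011150e+01, -2.86341937e-04,
        7.20429956e+01, -1.14729179e+00]), 'joint_velocities': array([ 0.0219903 , -0.1874177 , -0.19250055, -0.11110811,  0.11924427,
       -0.01655565]), 'joint_efforts': array([-3.35570858e-04, -4.16409087e+01, -2.34704590e+01, -1.05061488e-04,
        4.86431352e-03,  4.20836315e-06]), 'tcp_pos': array([ 0.14091358, -0.55697486,  0.2043635 ]), 'eef_rot': array([[ 2.45280096e-01, -9.69452186e-01, -3.64177549e-04],
       [-9.69450948e-01, -2.45280365e-01,  1.54998889e-03],
       [-1.59196572e-03, -2.71291531e-05, -9.99998732e-01]]), 'ft_force': array([-0.39236784,  0.3838187 ,  0.48150545]), 'ft_torque': array([ 0.00024602,  0.00415372, -0.01050971]), 'gripper_width': 0.08575353346387832}
```

View pics/side0.png

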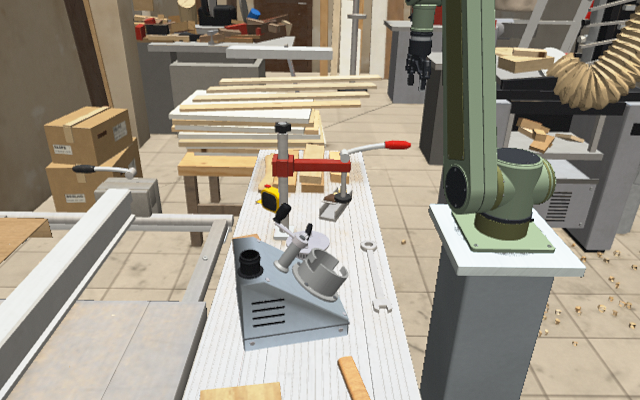

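View pics/top0.png

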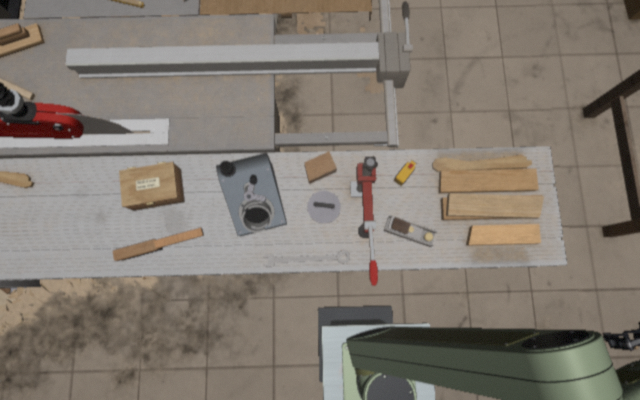

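The top view shows the extractor at about (252,195), the strainer at (323,207), the clamp at (368,200), and the spanner at (307,257). In the side view the extractor is at (290,285), with the strainer partly hidden behind it at (308,240). I'll zoom in.

Run:
```python
from h import *
d=np.load('top0.npz');s=np.load('side0.npz')
c=d['im'][140:250,205:355];save(cv2.resize(c,None,fx=5,fy=5,interpolation=cv2.INTER_CUBIC),'topz.png')
c=s['im'][190:350,220:360];save(cv2.resize(c,None,fx=3.7,fy=3.7,interpolation=cv2.INTER_CUBIC),'sidez.png')
K,R,t=d['K'],d['R'],d['t']
for n,u,v,z in [('strainerrim',323,207,.051),('bar',323,206,.083),('collar',256,212,.1),('clamp arm',368,200,.2),('blk',320,167,.046)]:
    print(n,onz(K,R,t,u,v,z).round(3))
```

```text
strainerrim [0.496 0.148 0.051]
bar [0.492 0.148 0.083]
collar [0.476 0.34  0.1  ]
clamp arm [0.483 0.03  0.2  ]
blk [0.621 0.154 0.046]
```

View pics/topz.png

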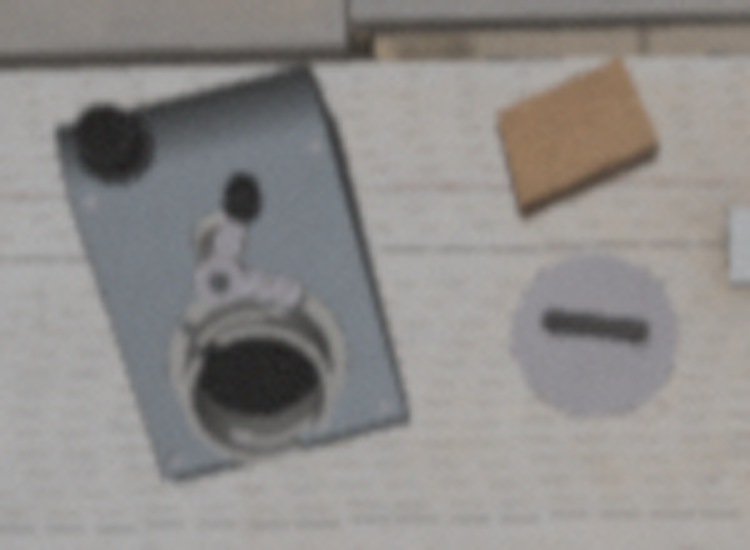

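View pics/sidez.png

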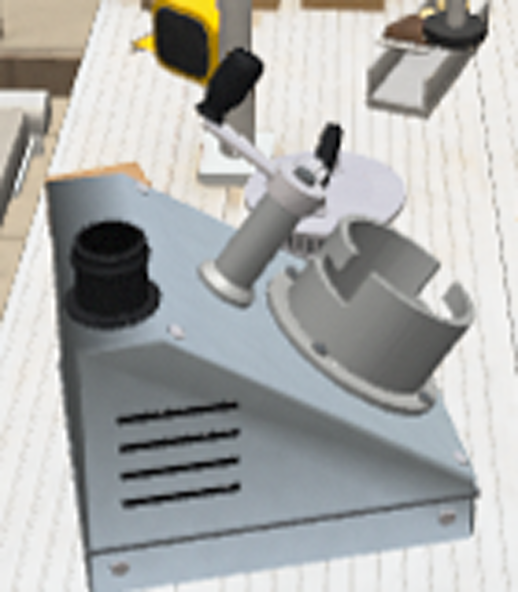

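Run:
```python
from h import *
d=np.load('top0.npz');s=np.load('side0.npz')
def z(im,x0,y0,w,h,f,n):
    c=cv2.resize(im[y0:y0+h,x0:x0+w],None,fx=f,fy=f,interpolation=cv2.INTER_CUBIC)
    for i in range(0,w,10): cv2.putText(c,str(x0+i),(int((i+.5)*f)-12,10),0,.35,(255,0,0)); cv2.line(c,(int((i+.5)*f),12),(int((i+.5)*f),18),(255,0,0))
    for i in range(0,h,10): cv2.putText(c,str(y0+i),(0,int((i+.5)*f)+4),0,.35,(255,0,0)); cv2.line(c,(24,int((i+.5)*f)),(30,int((i+.5)*f)),(255,0,0))
    save(c,n)
z(d['im'],214,148,76,90,6.5,'tz1.png')
z(s['im'],265,200,90,105,5.5,'sz1.png')
z(s['im'],228,228,125,125,4.7,'sz2.png')
```

```text
(no output)
```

View pics/tz1.png

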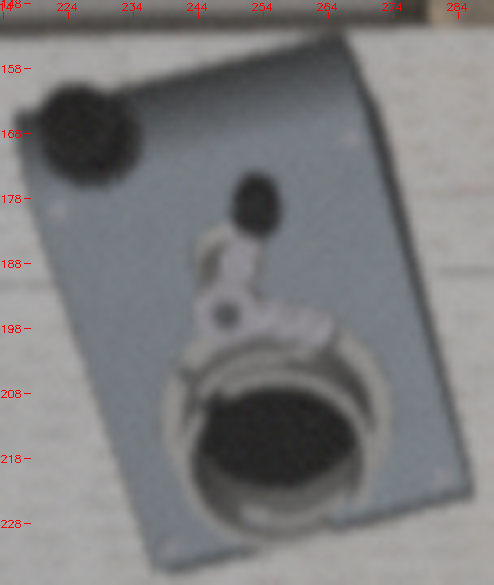

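View pics/sz1.png

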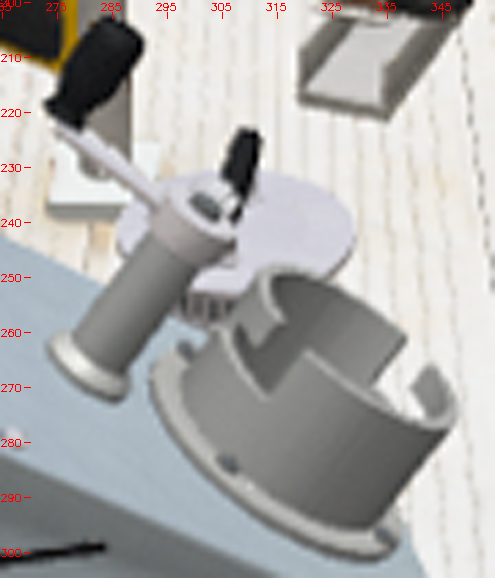

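View pics/sz2.png

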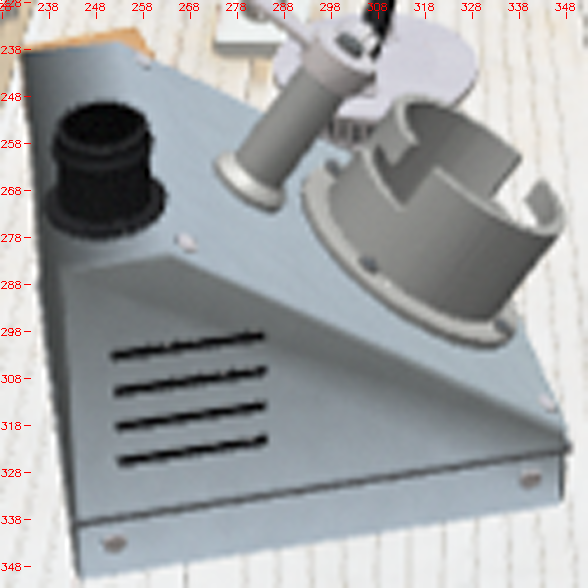

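Run:
```python
from h import *
d=np.load('top0.npz');s=np.load('side0.npz')
def z(im,x0,y0,w,h,f,n,g=1):
    c=im[y0:y0+h,x0:x0+w].astype(float); c=np.clip((c-c.min())/(c.max()-c.min()),0,1)**g*255
    c=cv2.resize(c.astype(np.uint8),None,fx=f,fy=f,interpolation=cv2.INTER_LANCZOS4)
    for i in range(0,w,5): cv2.putText(c,str(x0+i),(int((i+.5)*f)-12,10),0,.35,(255,0,0)); cv2.line(c,(int((i+.5)*f),12),(int((i+.5)*f),18),(255,0,0))
    for i in range(0,h,5): cv2.putText(c,str(y0+i),(0,int((i+.5)*f)+4),0,.35,(255,0,0)); cv2.line(c,(24,int((i+.5)*f)),(30,int((i+.5)*f)),(255,0,0))
    save(c,n)
z(d['im'],234,172,46,64,9.3,'tz2.png',1.3)
z(s['im'],288,242,65,62,9,'sz3.png')
z(d['im'],303,186,42,42,13,'tz3.png',1.3)
```

```text
(no output)
```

View pics/tz2.png

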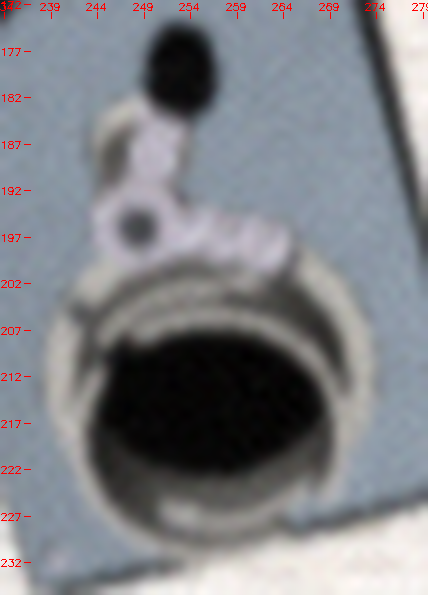

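View pics/sz3.png

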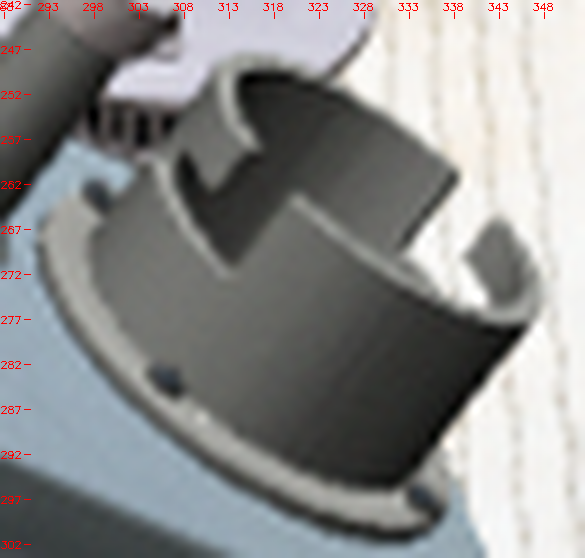

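View pics/tz3.png

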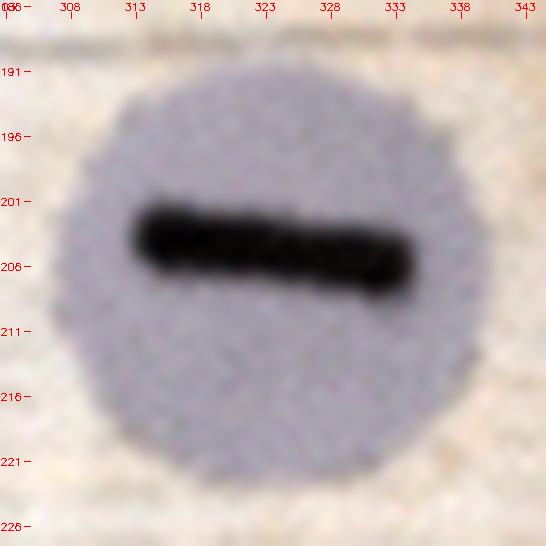

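```bash
cat > fit.py <<'E'
from h import *
from scipy.optimize import least_squares
d=np.load('top0.npz');s=np.load('side0.npz')
T=(d['K'],d['R'],d['t']);S=(s['K'],s['R'],s['t'])
rimT=[(269.4,214.5),(242.7,217.7),(256,231.2),(256,204.8)]
rimS=[(315.8,247.8),(320.8,249.1),(327.5,252.6),(334.2,257.1),(338.3,260.6),(347.5,274.3),(341.9,277.3),(333,273.5),(326.4,269.8),(319.7,264),(311.5,250.8)]
hubT=(248.5,196.2);hubS=(302.5,237.8)
c35,s35=np.cos(np.radians(35)),np.sin(np.radians(35))
def frame(y):
    c,sn=np.cos(y),np.sin(y)
    return np.array([[c35*c,c35*sn,s35],[-sn,c,0],[-s35*c,-s35*sn,c35]]).T
def res(p,parts=False):
    o,y,hz=p[:3],p[3],p[4]; F=frame(y); e=[]
    for C,L in ((T,rimT),(S,rimS)):
        for u in L:
            a,b=ray(*C,*u); a=F.T@(a-o);b=F.T@b
            q=a+b*(.052-a[2])/b[2]; e.append(np.hypot(q[0],q[1])-.042)
    for C,u in ((T,hubT),(S,hubS)):
        a,b=ray(*C,*u); v=np.cross(b,o+F@[.078,0,hz]-a); e+=list(v*1.)
    return np.array(e)
if __name__=='__main__':
    a=onz(*S,244.5,350.3,0);b=onz(*S,347.3,334.5,0);v=a-b;print('side edge',a.round(4),b.round(4),np.linalg.norm(v),np.degrees(np.arctan2(v[1],v[0])))
    for zz in (.0,.02):
        a=onz(*T,238.2,235,zz);b=onz(*T,285.8,223.3,zz);v=a-b;print('front',a.round(4),b.round(4),np.linalg.norm(v),np.degrees(np.arctan2(-v[0],v[1])))
    f=least_squares(res,[.48,.34,.08,.23,.066],loss='soft_l1',f_scale=.002)
    print(f.x.round(4),np.degrees(f.x[3]));print((f.fun*1000).round(1))
    np.save('inlet.npy',f.x)
    F=frame(f.x[3]);o=f.x[:3]
    for a in (30,210): 
        p=o+F@[.042*np.cos(np.radians(a)),.042*np.sin(np.radians(a)),.052]; print(a,p.round(4),proj(*T,p).round(1),proj(*S,p).round(1))
    # strainer
    im=d['im'].astype(int);sub=np.zeros(im.shape[:2],np.uint8);sub[195:215,308:340]=(im[195:215,308:340].sum(2)<270)
    cn=max(cv2.findContours(sub,0,1)[0],key=cv2.contourArea);print('bar',cv2.minAreaRect(cn))
    (u,v),_,_=cv2.minAreaRect(cn)
    print(onz(*T,u,v,.083))
    E1=onz(*T,314,203.7,.083);E2=onz(*T,333.3,205.8,.083);print(E1,E2,np.linalg.norm(E1-E2),np.degrees(np.arctan2(*(E1-E2)[[1,0]])))
    for q in [(307.3,206.5),(340,206.5),(324,190.2),(324,222.8)]: print(onz(*T,*q,.051).round(4))
    print('spanner/clamp');print(onz(*T,373,270,.2),onz(*T,368,165,.29))
E
python3 fit.py
```

```text
side edge [0.6049 0.4374 0.    ] [0.4202 0.3942 0.    ] 0.18973139366639782 13.153986363012534
front [0.424  0.4098 0.    ] [0.4568 0.2634 0.    ] 0.15001689408044425 12.613650572632196
front [0.4215 0.4059 0.02  ] [0.4537 0.2618 0.02  ] 0.1476684889201751 12.613650572632187
[0.4837 0.3423 0.0768 0.2467 0.0717] 14.137371765450492
[-5.1 -3.3 -1.6 -1.1 -0.   0.3 -0.3  0.3  0.1 -1.5 -0.9 -1.3  1.4  0.7
 -0.8 -0.4 -0.6 -0.2 -0.7 -0.3  0.4]
30 [0.4785 0.3627 0.1402] [245.7 208.8] [317.2 261.2]
210 [0.431  0.3074 0.0985] [267.5 227.4] [341.4 263.7]
bar ((323.5198059082031, 204.80198669433594), (19.303720474243164, 3.4826302528381348), 5.710593223571777)
[0.49585535 0.14622381 0.083     ]
[0.49980303 0.1739139  0.083     ] [0.49220189 0.11779282 0.083     ] 0.05663349839643118 82.28669558753612
[0.4982 0.1946 0.051 ]
[0.4958 0.0967 0.051 ]
[0.547  0.1433 0.051 ]
[0.4477 0.1459 0.051 ]
spanner/clamp
[0.30035216 0.02547673 0.2       ] [0.55214887 0.03628247 0.29      ]
```

```bash
cat > fit2.py <<'E'
from fit import *
rad={(269.4,214.5):.037,(242.7,217.7):.037}
def res2(p):
    o,y,hz=p[:3],p[3],p[4]; F=frame(y); e=[]
    for C,L in ((T,rimT),(S,rimS)):
        for u in L:
            a,b=ray(*C,*u); a=F.T@(a-o);b=F.T@b
            q=a+b*(.052-a[2])/b[2]; e.append(np.hypot(q[0],q[1])-rad.get(u,.042))
    for C,u in ((T,hubT),(S,hubS)):
        a,b=ray(*C,*u); v=np.cross(b,o+F@[.078,0,hz]-a); e+=list(v*1.)
    e.append((y-np.radians(12.9))*.1)
    return np.array(e)
f=least_squares(res2,[.48,.34,.08,.23,.066],loss='soft_l1',f_scale=.002)
print(f.x.round(4),np.degrees(f.x[3]));print((f.fun*1000).round(1))
np.save('inlet.npy',f.x)
F=frame(f.x[3]);o=f.x[:3];print(F.round(4).tolist())
ym=(np.array([.4202,.3942])+np.array([.4555,.2634]))/2
v=o[:2]-ym;h=F[:2,1]/np.linalg.norm(F[:2,1]);print('lateral off of front mid',v@h, 'fwd',v@np.array([h[1],-h[0]]))
T2=d['im'].copy();S2=s['im'].copy()
for a in range(0,360,6):
  for rr,col in ((.042,(255,0,0)),(.037,(0,255,0))):
    p=o+F@[rr*np.cos(np.radians(a)),rr*np.sin(np.radians(a)),.052]
    for im,C in((T2,T),(S2,S)):
        pass
big=[]
for im,C,(x0,y0,w,h_) in ((T2,T,(234,172,46,64)),(S2,S,(288,200,65,105))):
    f_=6; c=cv2.resize(im[y0:y0+h_,x0:x0+w],None,fx=f_,fy=f_,interpolation=cv2.INTER_CUBIC)
    def dot(p,col):
        u,v=proj(*C,p); cv2.circle(c,(int((u-x0+.5)*f_),int((v-y0+.5)*f_)),1,col,-1)
    for a in range(0,360,4):
        ca,sa=np.cos(np.radians(a)),np.sin(np.radians(a))
        dot(o+F@[.042*ca,.042*sa,.052],(255,0,0));dot(o+F@[.037*ca,.037*sa,.052],(0,255,0))
    for a in (30,210):
      for dd in (-10,10):
        ca,sa=np.cos(np.radians(a+dd)),np.sin(np.radians(a+dd))
        for z in np.linspace(.03,.052,8): dot(o+F@[.042*ca,.042*sa,z],(255,255,0))
    for th in (0,.1,.2):
        A=np.radians(340)-th; 
        for z in np.linspace(.071,.103,8): dot(o+F@[.078+.055*np.cos(A),.055*np.sin(A),z],(255,0,255 if th==0 else 100))
    big.append(c)
H=max(b.shape[0] for b in big)
save(np.hstack([cv2.copyMakeBorder(b,0,H-b.shape[0],0,0,0) for b in big]),'ov.png')
E
python3 fit2.py
```

```text
[0.4838 0.3428 0.0772 0.2404 0.0718] 13.775463653173599
[ 0.5  1.  -1.4 -1.2 -0.2  0.  -0.6  0.1 -0.1 -1.4 -1.2 -1.8  0.8  0.2
 -0.9 -0.  -0.8 -0.1 -0.9 -0.3  0.5  1.5]
[[0.7956, -0.2381, -0.5571], [0.1951, 0.9712, -0.1366], [0.5736, 0.0, 0.8192]]
lateral off of front mid 0.002639162984997484 fwd 0.04793693901555584
```

View pics/ov.png

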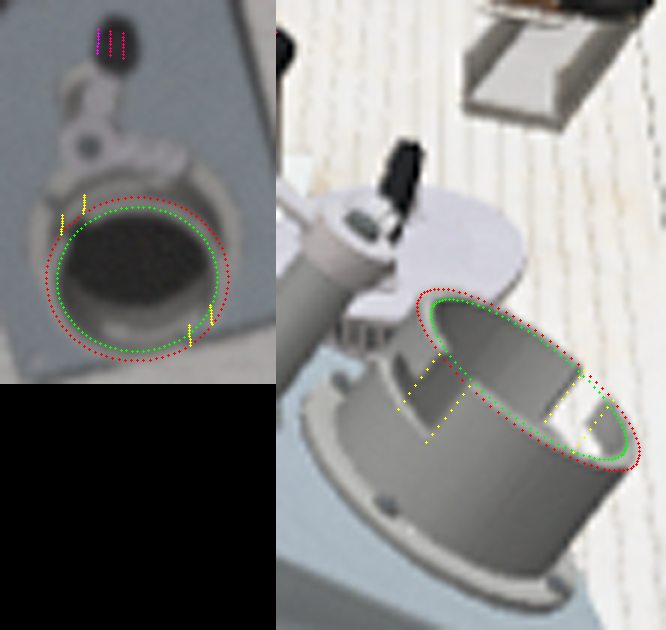

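```bash
cat >> h.py <<'E'
from scipy.spatial.transform import Rotation as Ro
def inlet():
    import math
    y=math.radians(13.4);c,s=math.cos(y),math.sin(y);a=math.radians(35);C,S=math.cos(a),math.sin(a)
    F=np.array([[C*c,C*s,S],[-s,c,0],[-S*c,-S*s,C]]).T
    return np.load('inlet.npy')[:3],F
def down(h):
    h=np.radians(h);x=np.array([np.cos(h),np.sin(h),0]);z=np.array([0,0,-1.]);return np.stack([x,np.cross(z,x),z],1)
def tin(a):  # tool pointing along -inlet z, tool x at angle a in inlet frame
    o,F=inlet();a=np.radians(a);x=F@[np.cos(a),np.sin(a),0];z=-F[:,2];return np.stack([x,np.cross(z,x),z],1)
def inc(*targets,R0=None,p0=None):
    s=r.state();R0=s['eef_rot'] if R0 is None else R0;p0=s['tcp_pos'] if p0 is None else p0
    for R,p in targets:
        d=R0.T@(np.asarray(p)-p0)/.4; w=Ro.from_matrix(R0.T@R).as_rotvec()/(np.pi/2)
        print(d.round(3).tolist(),w.round(3).tolist())
def st():
    s=r.state();print('t',s['clock'],'q',s['joint_pos'].round(1),'tcp',s['tcp_pos'].round(4),'F',s['ft_force'].round(1),'M',s['ft_torque'].round(2),'w',round(s['gripper_width'],4));return s
E
python3 -c "
from h import *
R=r.state()['eef_rot']
inc((R,[.1409,-.557,.42]),(down(-40),[.33,-.2,.42]))"
```

```text
[-0.001, 0.0, -0.539] [0.0, 0.0, 0.0]
[-0.75, -0.677, -0.538] [-0.0, 0.001, -0.398]
```

{"method": "play_rows", "body": {"increments": [[0, 0, -0.15, 0, 0, 0, 1], [0, 0, -0.3, 0, 0, 0, 1], [0, 0, -0.45, 0, 0, 0, 1], [0, 0, -0.54, 0, 0, 0, 1], [-0.1, -0.09, -0.54, 0, 0, -0.05, 1], [-0.2, -0.18, -0.54, 0, 0, -0.1, 1], [-0.3, -0.27, -0.54, 0, 0, -0.16, 1], [-0.4, -0.36, -0.54, 0, 0, -0.2, 1], [-0.5, -0.45, -0.54, 0, 0, -0.25, 1], [-0.6, -0.54, -0.54, 0, 0, -0.3, 1], [-0.7, -0.62, -0.54, 0, 0, -0.35, 1], [-0.75, -0.68, -0.54, 0, 0, -0.4, 1], [-0.75, -0.68, -0.54, 0, 0, -0.4, 1]], "newtons": 80}}

```text
clock: 1.72
tcp_pos: [0.3316, -0.1984, 0.4206]
eef_rot: [[0.771, -0.637, -0.001], [-0.637, -0.771, 0.002], [-0.002, -0.001, -1.0]]
ft_force: [-0.4, -0.2, -0.6]
gripper_width: 0.085
```

```bash
python3 -c "
from h import *
st()
inc((down(-7.5),[.45,.1,.42]),(down(-7.5),[.4968,.146,.36]),(down(-7.5),[.4968,.146,.15]))"
```

```text
t 1.725 q [-32.7  -2.9  84.8   0.1  98.2   6.9] tcp [ 0.3316 -0.1984  0.4206] F [-0.4 -0.2 -0.6] M [ 0.04  0.02 -0.01] w 0.085
[-0.247, -0.764, 0.003] [-0.001, 0.001, -0.357]
[-0.23, -0.927, 0.153] [-0.001, 0.001, -0.357]
[-0.229, -0.926, 0.678] [-0.001, 0.001, -0.357]
```

{"method": "play_rows", "body": {"increments": [[-0.05, -0.14, 0, 0, 0, -0.08, 1], [-0.1, -0.28, 0, 0, 0, -0.16, 1], [-0.14, -0.42, 0, 0, 0, -0.24, 1], [-0.18, -0.56, 0, 0, 0, -0.3, 1], [-0.21, -0.7, 0, 0, 0, -0.357, 1], [-0.23, -0.82, 0, 0, 0, -0.357, 1], [-0.23, -0.926, 0.05, 0, 0, -0.357, 1], [-0.23, -0.926, 0.2, 0, 0, -0.357, 1], [-0.23, -0.926, 0.35, 0, 0, -0.357, 1], [-0.23, -0.926, 0.5, 0, 0, -0.357, 1], [-0.23, -0.926, 0.6, 0, 0, -0.357, 1], [-0.23, -0.926, 0.65, 0, 0, -0.357, 1], [-0.23, -0.926, 0.65, 0, 0, -0.357, 1]]}}

```text
clock: 3.35
tcp_pos: [0.4957, 0.1446, 0.1593]
eef_rot: [[0.991, -0.132, -0.005], [-0.132, -0.991, 0.0], [-0.005, 0.001, -1.0]]
ft_force: [-0.3, 0.5, -0.1]
gripper_width: 0.085
```

```bash
python3 -c "
from h import *
st()
for n in ('top','side'):
    im,K,R,t=cam(n)
    c=im[130:260,230:400] if n=='top' else im[100:300,230:400]
    save(cv2.resize(c,None,fx=3,fy=3,interpolation=cv2.INTER_CUBIC),n+'1.png')
inc((down(-7.5),[.4968,.146,.058]))"
```

```text
t 3.35 q [1.490e+01 1.520e+01 1.011e+02 1.000e-01 6.400e+01 2.250e+01] tcp [0.4957 0.1446 0.1593] F [-0.3  0.5 -0.1] M [ 0.06 -0.02  0.01] w 0.085
[-0.002, -0.001, 0.259] [-0.001, 0.0, -0.0]
```

View pics/side1.png

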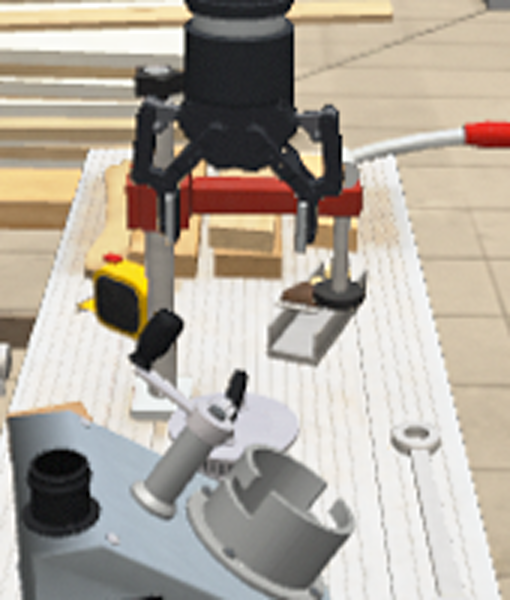

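View pics/top1.png

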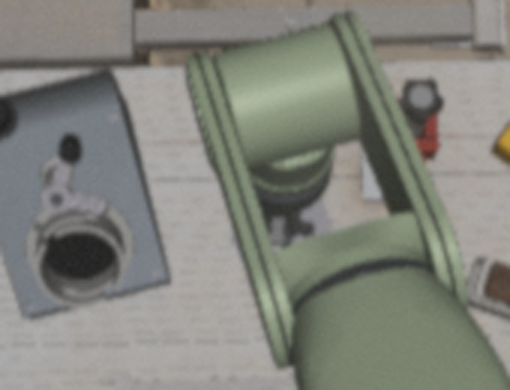

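```bash
python3 -c "
from h import *
im,K,R,t=cam('side');save(im,'side1f.png')
for z in (.16,.2,.25,.3,.35,.4,.45,.5): print(z,proj(K,R,t,[.4957,.1446,z]).round(0))
"
```

```text
0.16 [309. 197.]
0.2 [310. 181.]
0.25 [310. 159.]
0.3 [310. 136.]
0.35 [310. 112.]
0.4 [311.  87.]
0.45 [311.  61.]
0.5 [311.  34.]
```

View pics/side1f.png

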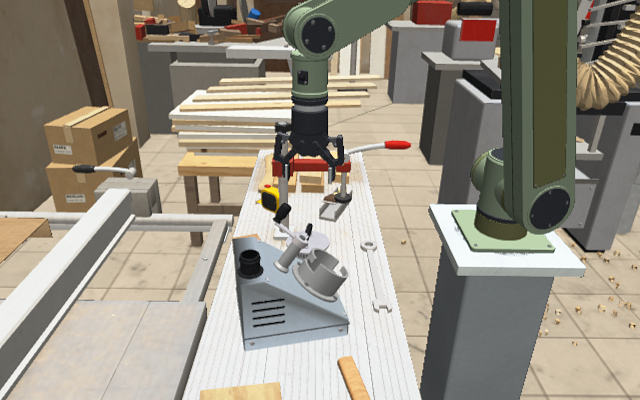

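The fingers straddle the strainer. The wrist centre is about 0.34 m above the TCP, which leaves clearance over the clamp, so I'm descending to grip.

{"method": "play_rows", "body": {"increments": [[0.002, -0.003, 0.1, 0, 0, 0, 1], [0.002, -0.003, 0.18, 0, 0, 0, 1], [0.002, -0.003, 0.23, 0, 0, 0, 1], [0.002, -0.003, 0.253, 0, 0, 0, 1], [0.002, -0.003, 0.253, 0, 0, 0, 1], [0.002, -0.003, 0.253, 0, 0, 0, 0], [0.002, -0.003, 0.253, 0, 0, 0, 0], [0.002, -0.003, 0.253, 0, 0, 0, 0], [0.002, -0.003, 0.253, 0, 0, 0, 0], [0.002, -0.003, 0.253, 0, 0, 0, 0], [0.002, -0.003, 0.253, 0, 0, 0, 0], [0.002, -0.003, 0.253, 0, 0, 0, 0]], "newtons": 90}}

```text
clock: 5.0
tcp_pos: [0.4987, 0.147, 0.061]
eef_rot: [[0.991, -0.131, 0.001], [-0.131, -0.991, 0.002], [0.001, -0.002, -1.0]]
ft_force: [-0.3, 0.6, -0.1]
gripper_width: 0.0003
```

```bash
python3 -c "
from h import *
st()
o,F=inlet()
print(o+F@[0,0,.052])
inc((down(-7.5),[.4968,.15,.18]),(down(60),[.45,.2,.30]))"
```

```text
t 5.0 q [1.510e+01 2.130e+01 1.085e+02 1.000e-01 5.010e+01 2.250e+01] tcp [0.4987 0.147  0.061 ] F [-0.3  0.6 -0.1] M [-0.01  0.04  0.02] w 0.0003
[0.45476568 0.33586577 0.11977278]
[-0.005, -0.007, -0.297] [-0.001, -0.001, -0.0]
[-0.138, -0.117, -0.597] [-0.001, -0.001, -0.75]
```

The gripper closed to zero width, so it missed the bar. I'll look before moving.

```bash
python3 -c "
from h import *
im,K,R,t=cam('side');save(cv2.resize(im[150:260,250:360],None,fx=5,fy=5,interpolation=cv2.INTER_CUBIC),'side2.png')
p=r.state()['tcp_pos'];u=proj(K,R,t,p);print(u,(u-[250,150]+.5)*5)
print((proj(K,R,t,[.4968,.146,.083])-[250,150]+.5)*5)
im,K,R,t=cam('top');save(cv2.resize(im[150:250,270:390],None,fx=5,fy=5,interpolation=cv2.INTER_CUBIC),'top2.png')
"
```

```text
[307.55245852 237.15843099] [290.2622926  438.29215494]
[295.01001481 395.04369101]
```

View pics/side2.png

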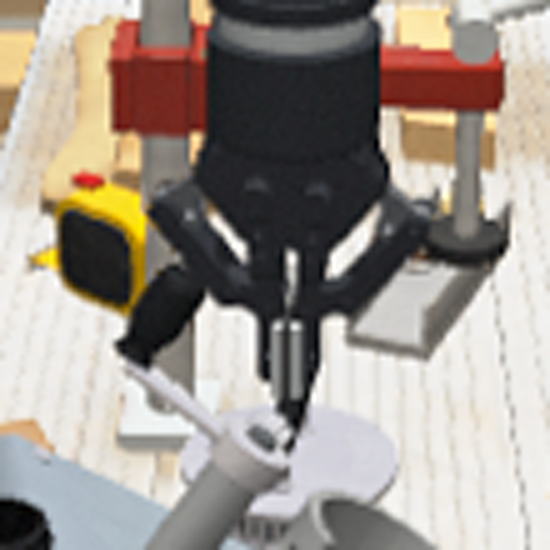

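View pics/top2.png

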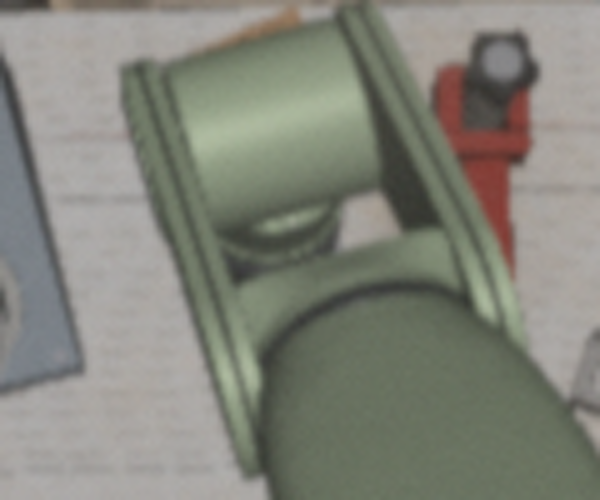

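The image is ambiguous: the fingers look as if they straddle the bar's middle, even though the width reads 0. A small lift will show which is true.

{"method": "play_rows", "body": {"increments": [[0, 0, -0.02, 0, 0, 0, 0], [0, 0, -0.06, 0, 0, 0, 0], [0, 0, -0.1, 0, 0, 0, 0], [0, 0, -0.1, 0, 0, 0, 0], [0, 0, -0.1, 0, 0, 0, 0]]}}

```text
clock: 5.72
tcp_pos: [0.4983, 0.1469, 0.1008]
eef_rot: [[0.991, -0.131, 0.001], [-0.131, -0.991, 0.002], [0.001, -0.002, -1.0]]
ft_force: [-0.9, 0.0, -0.9]
gripper_width: 0.0002
```

```bash
python3 -c "
from h import *
st()
im,K,R,t=cam('side');save(cv2.resize(im[130:260,250:360],None,fx=5,fy=5,interpolation=cv2.INTER_CUBIC)[:600],'side3.png')
"
```

```text
t 5.725 q [1.510e+01 1.860e+01 1.057e+02 1.000e-01 5.560e+01 2.250e+01] tcp [0.4983 0.1469 0.1008] F [-0.9  0.  -0.9] M [ 0.02  0.04 -0.02] w 0.0002
```

View pics/side3.png

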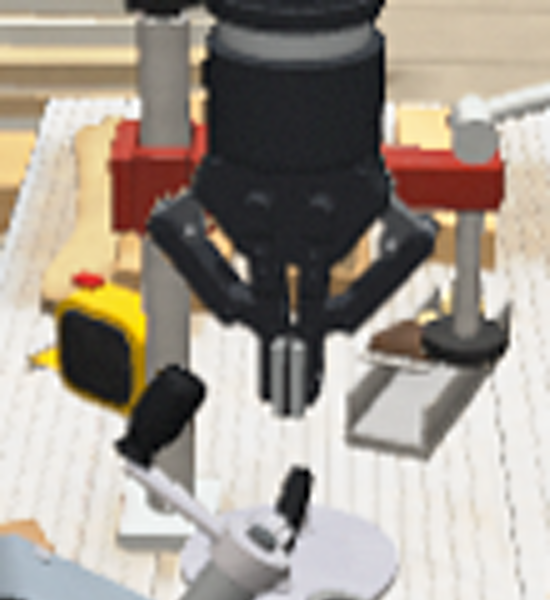

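It did miss: the bar is untouched and the fingertips look higher in the image than the reported TCP. I'll measure that offset.

```bash
python3 -c "
from h import *
im,K,R,t=cam('side')
print(proj(K,R,t,r.state()['tcp_pos']))
for v in (211.5,212.5,213.5):
    o,d=ray(K,R,t,307.5,v); q=o+d*(.1469-o[1])/d[1];print(v,q)
d=np.load('side0.npz');C=(d['K'],d['R'],d['t'])
for y in (-31,31):
  for z in(.067,.083):
    a=np.radians(82.5);print(proj(*C,[.4968+y/1000*np.cos(a),.146+y/1000*np.sin(a),z]))
print('table check strainer rim far/near',proj(*C,[.497,.196,.051]),proj(*C,[.497,.096,.051]))
"
python3 - <<'E'
import sys;sys.path.insert(0,'.')
from h import *
import os;os.chdir('.')
im=np.load('side0.npz')['im']
c=cv2.resize(im[210:270,280:340],None,fx=9,fy=9,interpolation=cv2.INTER_CUBIC);save(c,'sz5.png')
E
```

```text
[307.96606897 221.91271141]
211.5 [0.49939356 0.1469     0.12660826]
212.5 [0.4993731  0.1469     0.12411507]
213.5 [0.4993526  0.1469     0.12161666]
[310.3874383  227.93143216]
[310.46297619 221.89314062]
[306.38448918 241.7408578 ]
[306.43692874 235.47553398]
table check strainer rim far/near [307.92334258 252.66688851] [308.61928358 229.73842664]
```

View pics/sz5.png

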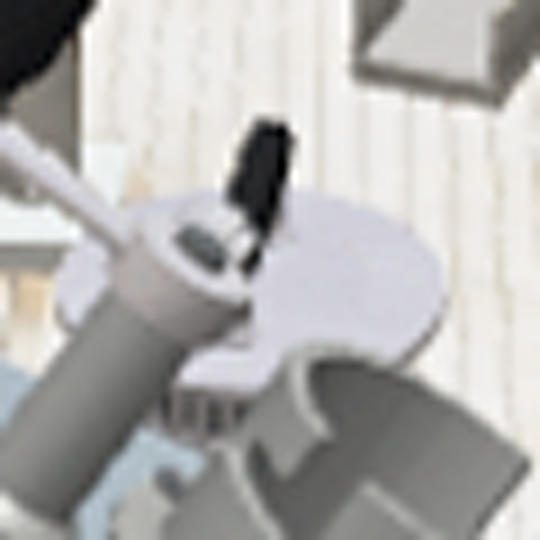

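The camera data agree with the strainer, but the real fingertips sit about 22 mm behind (above) the reported TCP. That explains closing just over the bar. I'll reopen and go lower in steps, watching the force.

{"method": "play_rows", "body": {"increments": [[-0.004, 0, 0, 0, 0, 0, 1], [-0.004, 0, 0, 0, 0, 0, 1], [-0.004, 0, 0, 0, 0, 0, 1], [-0.004, 0, 0, 0, 0, 0, 1], [-0.004, 0, 0.05, 0, 0, 0, 1], [-0.004, 0, 0.1, 0, 0, 0, 1], [-0.004, 0, 0.125, 0, 0, 0, 1], [-0.004, 0, 0.138, 0, 0, 0, 1], [-0.004, 0, 0.138, 0, 0, 0, 1]]}}

```text
clock: 6.95
tcp_pos: [0.4967, 0.1472, 0.0453]
eef_rot: [[0.991, -0.131, 0.0], [-0.131, -0.991, 0.002], [-0.0, -0.002, -1.0]]
ft_force: [0.1, -0.2, 0.1]
gripper_width: 0.0852
```

```bash
python3 -c "
from h import *
s=st()
im,K,R,t=cam('side');save(cv2.resize(im[150:260,250:360],None,fx=5,fy=5,interpolation=cv2.INTER_CUBIC),'side4.png')
"
```

```text
t 6.95 q [1.520e+01 2.230e+01 1.097e+02 1.000e-01 4.790e+01 2.260e+01] tcp [0.4967 0.1472 0.0453] F [ 0.1 -0.2  0.1] M [-0.02  0.01  0.02] w 0.0852
```

View pics/side4.png

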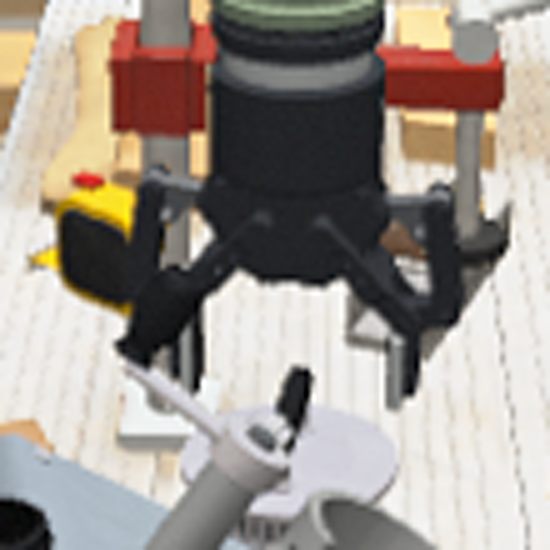

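{"method": "play_rows", "body": {"increments": [[0, 0.002, 0.01, 0, 0, 0, 1], [0, 0.002, 0.02, 0, 0, 0, 1], [0, 0.002, 0.02, 0, 0, 0, 1], [0, 0.002, 0.02, 0, 0, 0, 0], [0, 0.002, 0.02, 0, 0, 0, 0], [0, 0.002, 0.02, 0, 0, 0, 0], [0, 0.002, 0.02, 0, 0, 0, 0], [0, 0.002, 0.02, 0, 0, 0, 0], [0, 0.002, 0.02, 0, 0, 0, 0]]}}

```text
clock: 8.12
tcp_pos: [0.497, 0.1465, 0.0377]
eef_rot: [[0.991, -0.131, 0.001], [-0.131, -0.991, 0.002], [0.001, -0.002, -1.0]]
ft_force: [0.3, 0.0, 1.3]
gripper_width: 0.0096
```

```bash
python3 -c "
from h import *
s=st()
im,K,R,t=cam('side');save(cv2.resize(im[150:260,250:360],None,fx=5,fy=5,interpolation=cv2.INTER_CUBIC),'side5.png')
"
```

```text
t 8.125 q [1.510e+01 2.290e+01 1.102e+02 1.000e-01 4.680e+01 2.250e+01] tcp [0.497  0.1465 0.0377] F [0.3 0.  1.3] M [ 0.04 -0.02 -0.  ] w 0.0096
```

View pics/side5.png

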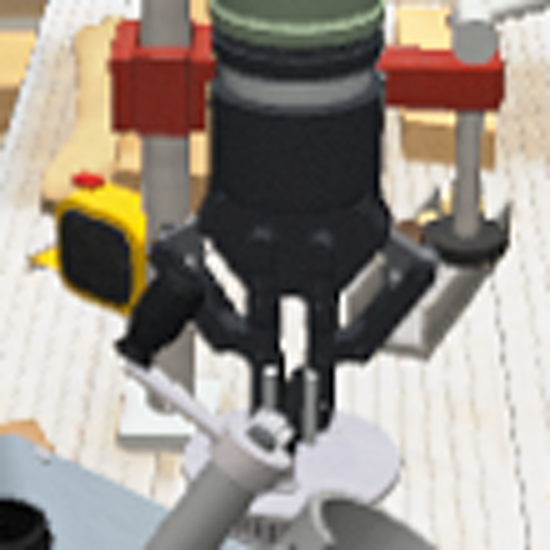

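Gripped: the width is 9.6 mm with the pads around the bar. Now lifting.

{"method": "play_rows", "body": {"increments": [[0, 0, -0.05, 0, 0, 0, 0], [0, 0, -0.15, 0, 0, 0, 0], [0, 0, -0.3, 0, 0, 0, 0], [0, 0, -0.45, 0, 0, 0, 0], [0, 0, -0.55, 0, 0, 0, 0], [0, 0, -0.55, 0, 0, 0, 0]]}}

```text
clock: 8.93
tcp_pos: [0.4981, 0.1464, 0.2604]
eef_rot: [[0.991, -0.131, 0.007], [-0.131, -0.991, 0.004], [0.007, -0.005, -1.0]]
ft_force: [-0.2, -0.4, -4.2]
gripper_width: 0.0103
```

```bash
python3 -c "
from h import *
s=st()
o,F=inlet()
p=o+F[:,2]*(.16+.0377)
print('target',p.round(4))
inc((down(70),p*0.5+s['tcp_pos']*.5+[0,0,.03]),(tin(120),p))
im,K,R,t=cam('side');save(cv2.resize(im[60:260,220:400],None,fx=3,fy=3,interpolation=cv2.INTER_CUBIC),'side6.png')
"
```

```text
t 8.925 q [15.  11.2 91.5  0.1 76.9 22.5] tcp [0.4981 0.1464 0.2604] F [-0.2 -0.4 -4.2] M [-0.01  0.01 -0.04] w 0.0103
target [0.3735 0.3165 0.2391]
[-0.182, -0.191, -0.049] [0.0, -0.006, -0.861]
[-0.365, -0.381, 0.052] [-0.379, 0.321, -1.507]
```

View pics/side6.png

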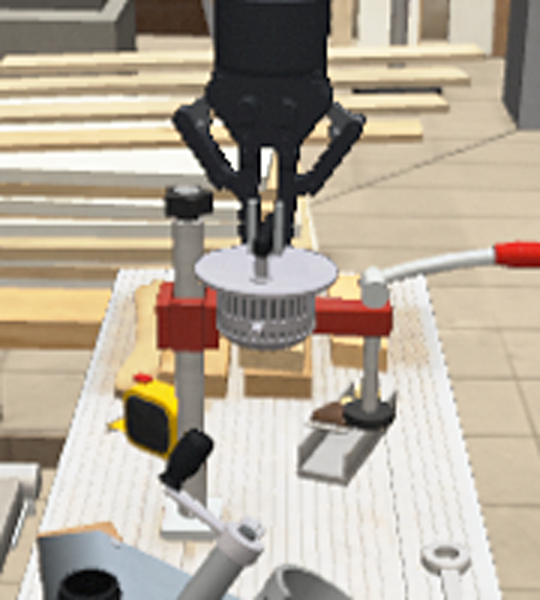

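The strainer is held level and centred. Next I'll turn and move toward the inlet.

{"method": "play_rows", "body": {"increments": [[-0.03, -0.03, -0.03, 0, 0, -0.1, 0], [-0.05, -0.06, -0.05, 0, 0, -0.21, 0], [-0.08, -0.09, -0.05, 0, 0, -0.32, 0], [-0.1, -0.12, -0.05, 0, 0, -0.43, 0], [-0.13, -0.15, -0.05, 0, 0, -0.54, 0], [-0.16, -0.17, -0.05, 0, 0, -0.65, 0], [-0.18, -0.19, -0.05, 0, 0, -0.76, 0], [-0.18, -0.19, -0.05, 0, 0, -0.86, 0], [-0.18, -0.19, -0.05, 0, 0, -0.86, 0]]}}

```text
clock: 10.1
tcp_pos: [0.4339, 0.2302, 0.275]
eef_rot: [[0.346, 0.938, -0.003], [0.938, -0.346, -0.0], [-0.001, -0.003, -1.0]]
ft_force: [0.8, 0.1, -2.7]
gripper_width: 0.01
```

```bash
python3 -c "
from h import *
s=st()
o,F=inlet()
p=o+F[:,2]*(.16+.0377)
inc((tin(120),p))
"
```

```text
t 10.1 q [ 26.6   8.5  92.7   0.1  78.9 -43.2] tcp [0.4339 0.2302 0.275 ] F [ 0.8  0.1 -2.7] M [ 0.01 -0.01 -0.01] w 0.01
[0.15, -0.216, 0.09] [-0.411, 0.013, -0.684]
```

{"method": "play_rows", "body": {"increments": [[0.02, -0.03, 0.0, -0.05, 0, -0.09, 0], [0.04, -0.06, 0.0, -0.1, 0, -0.18, 0], [0.06, -0.09, 0.02, -0.16, 0, -0.27, 0], [0.08, -0.12, 0.03, -0.22, 0.01, -0.36, 0], [0.1, -0.15, 0.05, -0.27, 0.01, -0.45, 0], [0.12, -0.18, 0.07, -0.33, 0.01, -0.54, 0], [0.14, -0.2, 0.08, -0.38, 0.01, -0.63, 0], [0.15, -0.216, 0.09, -0.411, 0.013, -0.684, 0], [0.15, -0.216, 0.09, -0.411, 0.013, -0.684, 0], [0.15, -0.216, 0.09, -0.411, 0.013, -0.684, 0]]}}

```text
clock: 11.35
tcp_pos: [0.3736, 0.3161, 0.2389]
eef_rot: [[-0.598, 0.576, 0.557], [0.749, 0.649, 0.132], [-0.285, 0.496, -0.82]]
ft_force: [0.2, -0.5, -3.1]
gripper_width: 0.0099
```

```bash
python3 -c "
from h import *
s=st()
o,F=inlet()
print('tcp in inlet',(F.T@(s['tcp_pos']-o)).round(4), 'tool axes in inlet',(F.T@s['eef_rot']).round(3).tolist())
for n,(x0,y0,w,h) in (('side',(240,130,150,180)),('top',(180,130,160,120))):
    im,K,R,t=cam(n);np.savez(n+'7.npz',im=im,K=K,R=R,t=t);save(cv2.resize(im[y0:y0+h,x0:x0+w],None,fx=3.3 if n=='side' else 4.5,fy=3.3 if n=='side' else 4.5,interpolation=cv2.INTER_CUBIC),n+'7.png')
"
```

```text
t 11.35 q [ 54.1  -3.5 120.1 -34.8  40.9 -57. ] tcp [0.3736 0.3161 0.2389] F [ 0.2 -0.5 -3.1] M [-0.15  0.58 -0.02] w 0.0099
tcp in inlet [-1.000e-04 -4.000e-04  1.975e-01] tool axes in inlet [[-0.498, 0.867, -0.001], [0.867, 0.498, -0.0], [0.0, -0.001, -1.0]]
```

View pics/side7.png

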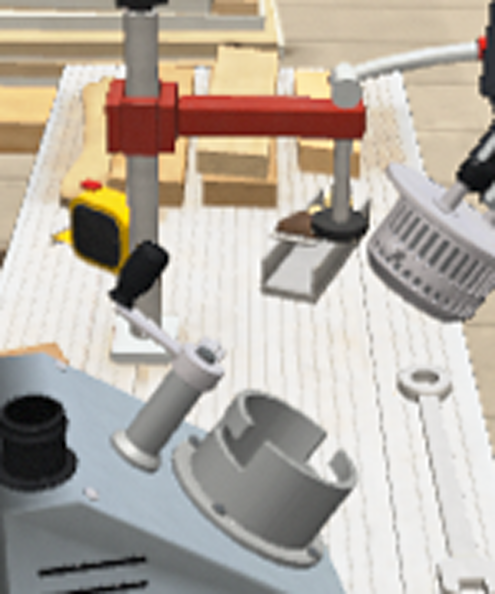

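View pics/top7.png

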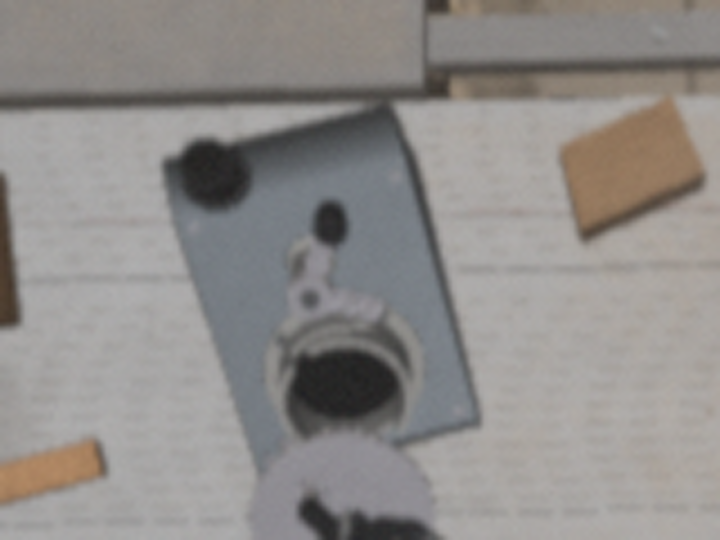

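```bash
cat > ov.py <<'E'
from h import *
import sys
def ov(tag,zt=.0377,crop={}):
    s=r.state();p=s['tcp_pos'];Rt=s['eef_rot'];o,F=inlet()
    so=p+Rt[:,2]*zt; X,Y,Z=-Rt[:,1],Rt[:,0],-Rt[:,2]
    out=[]
    for n in ('side','top'):
        im,K,R,t=cam(n);np.savez(n+tag+'.npz',im=im,K=K,R=R,t=t)
        c0=proj(K,R,t,so+Z*.03)if n not in crop else crop[n]
        w,h=100,130;x0,y0=int(c0[0]-w/2),int(c0[1]-h/2);x0=max(0,min(640-w,x0));y0=max(0,min(400-h,y0));f=4
        c=cv2.resize(im[y0:y0+h,x0:x0+w],None,fx=f,fy=f,interpolation=cv2.INTER_CUBIC)
        def dot(q,col):
            u,v=proj(K,R,t,q);cv2.circle(c,(int((u-x0+.5)*f),int((v-y0+.5)*f)),1,col,-1)
        for a in range(0,360,6):
            ca,sa=np.cos(np.radians(a)),np.sin(np.radians(a))
            dot(so+X*.05*ca+Y*.05*sa+Z*.051,(255,0,0));dot(so+X*.028*ca+Y*.028*sa,(0,255,0))
        for sg in (-1,1):
            dot(so+X*.046*sg+Z*.02,(255,255,0));dot(so+X*.031*sg+Z*.083,(0,255,255))
        out.append(c)
    save(np.hstack(out),'ov'+tag+'.png')
    q=F.T@(so-o);print('strainer origin in inlet (nominal)',(q*1000).round(1))
if __name__=='__main__': ov(sys.argv[1])
E
python3 ov.py 8
```

```text
strainer origin in inlet (nominal) [  0.6  -0.2 160. ]
```

View pics/ov8.png

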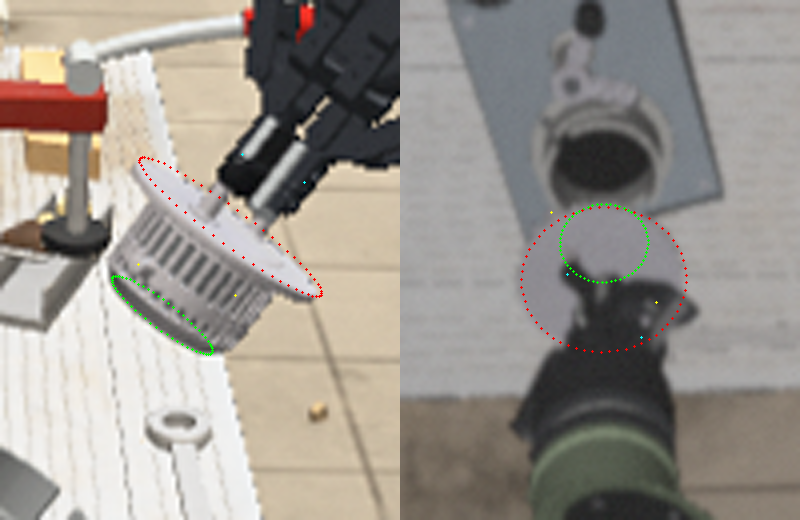

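The rendered outline, with the measured 37.7 mm tool-to-base offset, matches in both views to about 1 px. I'll approach to just above the rim.

{"method": "play_rows", "body": {"increments": [[0, 0, 0.08, 0, 0, 0, 0], [0, 0, 0.16, 0, 0, 0, 0], [0, 0, 0.22, 0, 0, 0, 0], [0, 0, 0.25, 0, 0, 0, 0], [0, 0, 0.25, 0, 0, 0, 0], [0, 0, 0.25, 0, 0, 0, 0]]}}

```text
clock: 12.3
tcp_pos: [0.4298, 0.3301, 0.1584]
eef_rot: [[-0.598, 0.574, 0.559], [0.749, 0.649, 0.134], [-0.286, 0.499, -0.818]]
ft_force: [0.6, -0.3, -3.6]
gripper_width: 0.01
```

```bash
python3 -c "
from h import *
s=st()"; python3 ov.py 9
```

```text
t 12.3 q [ 48.3   6.5 123.6 -45.5  27.4 -48. ] tcp [0.4298 0.3301 0.1584] F [ 0.6 -0.3 -3.6] M [-0.14  0.59 -0.03] w 0.01
strainer origin in inlet (nominal) [ 1.2  0.2 60.6]
```

View pics/ov9.png

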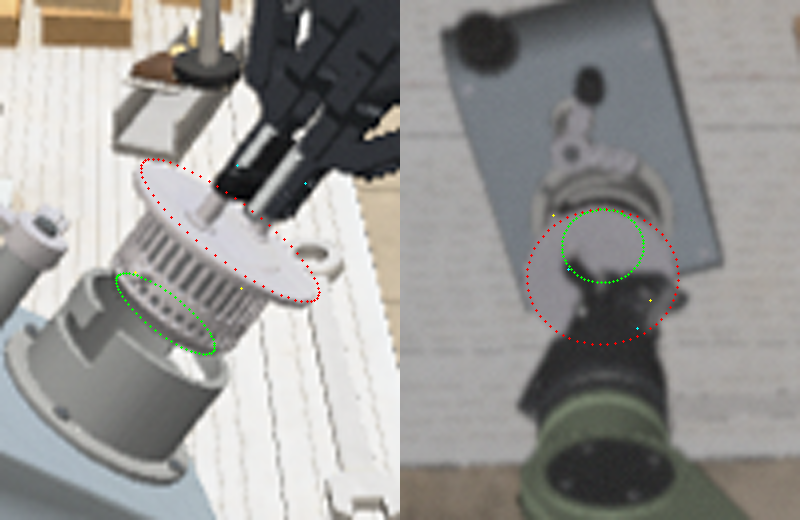

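{"method": "play_rows", "body": {"increments": [[0.001, -0.003, 0.015, 0, 0, 0, 0], [0.001, -0.003, 0.03, 0, 0, 0, 0], [0.001, -0.003, 0.04, 0, 0, 0, 0], [0.001, -0.003, 0.04, 0, 0, 0, 0]]}}

```text
clock: 12.9
tcp_pos: [0.4378, 0.3315, 0.1442]
eef_rot: [[-0.598, 0.575, 0.558], [0.748, 0.65, 0.134], [-0.286, 0.498, -0.819]]
ft_force: [0.3, 0.7, -2.8]
gripper_width: 0.0101
```

```bash
python3 -c "
from h import *
s=st()"; python3 ov.py 10
```

```text
t 12.9 q [ 47.6   8.3 124.1 -48.5  25.4 -45.2] tcp [0.4378 0.3315 0.1442] F [ 0.3  0.7 -2.8] M [-0.2   0.66 -0.04] w 0.0101
strainer origin in inlet (nominal) [-0.4 -0.3 44.4]
```

View pics/ov10.png

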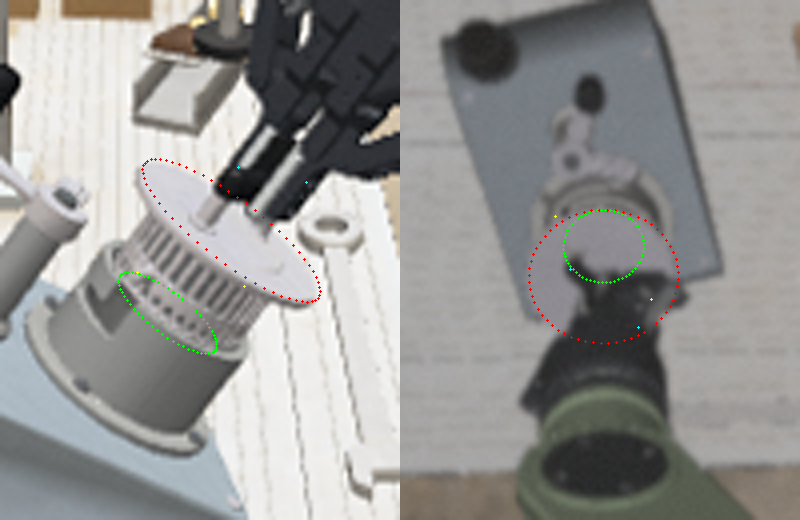

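{"method": "play_rows", "body": {"increments": [[0, 0, 0.01, 0, 0, 0, 0], [0, 0, 0.02, 0, 0, 0, 0], [0, 0, 0.03, 0, 0, 0, 0], [0, 0, 0.03, 0, 0, 0, 0]]}}

```text
clock: 13.5
tcp_pos: [0.4445, 0.3331, 0.1342]
eef_rot: [[-0.598, 0.575, 0.558], [0.749, 0.65, 0.134], [-0.286, 0.498, -0.819]]
ft_force: [-0.0, -0.7, -2.8]
gripper_width: 0.0096
```

```bash
python3 -c "
from h import *
s=st();o,F=inlet();print('F in inlet',(F.T@s['ft_force']).round(1))"; python3 ov.py 11
```

```text
t 13.5 q [ 47.    9.6 124.3 -50.9  24.1 -43.1] tcp [0.4445 0.3331 0.1342] F [-0.  -0.7 -2.8] M [-0.27  0.74 -0.07] w 0.0096
F in inlet [-1.7 -0.7 -2.2]
strainer origin in inlet (nominal) [-0.4 -0.3 32.2]
```

View pics/ov11.png

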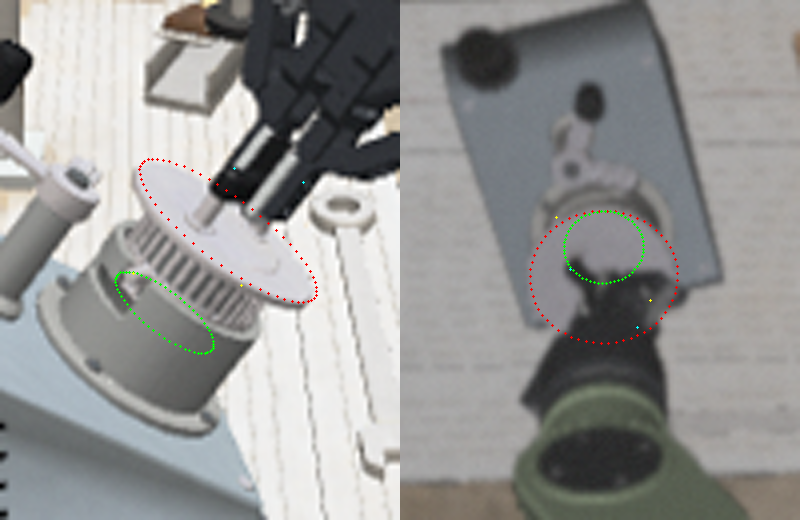

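The near pin is already inside the entry slot, around (130,285) in the left panel, with no contact force. Continuing down to the channel floor.

{"method": "play_rows", "body": {"increments": [[0, 0, 0.01, 0, 0, 0, 0], [0, 0, 0.02, 0, 0, 0, 0], [0, 0, 0.028, 0, 0, 0, 0], [0, 0, 0.034, 0, 0, 0, 0], [0, 0, 0.034, 0, 0, 0, 0]]}}

```text
clock: 14.22
tcp_pos: [0.4521, 0.3349, 0.1231]
eef_rot: [[-0.598, 0.575, 0.558], [0.749, 0.65, 0.133], [-0.286, 0.498, -0.819]]
ft_force: [0.8, -0.9, -2.5]
gripper_width: 0.0098
```

```bash
python3 -c "
from h import *
s=st();o,F=inlet();print('F in inlet',(F.T@s['ft_force']).round(1))"; python3 ov.py 12
```

```text
t 14.225 q [ 46.3  11.2 124.4 -53.8  22.7 -40.4] tcp [0.4521 0.3349 0.1231] F [ 0.8 -0.9 -2.5] M [-0.38  0.71 -0.1 ] w 0.0098
F in inlet [-1.  -1.1 -2.4]
strainer origin in inlet (nominal) [-0.3 -0.3 18.7]
```

View pics/ov12.png

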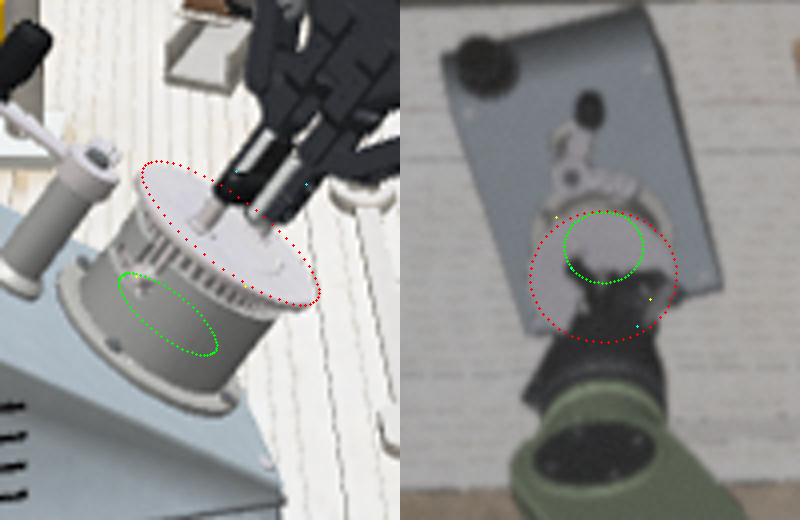

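{"method": "play_rows", "body": {"increments": [[0, 0, 0.004, 0, 0, 0, 0], [0, 0, 0.007, 0, 0, 0, 0], [0, 0, 0.007, 0, 0, 0, 0]]}}

```text
clock: 14.7
tcp_pos: [0.4536, 0.3353, 0.1209]
eef_rot: [[-0.598, 0.575, 0.558], [0.749, 0.65, 0.133], [-0.286, 0.498, -0.819]]
ft_force: [0.3, -0.5, -3.5]
gripper_width: 0.0099
```

```bash
cat > q.py <<'E'
from h import *
s=st();o,F=inlet();print('F in inlet',(F.T@s['ft_force']).round(1),'M',(F.T@s['ft_torque']).round(2));R=F.T@s['eef_rot'];print('tcp-inlet mm',(F.T@(s['tcp_pos']-o)*1000).round(1),'origin z',((F.T@(s['tcp_pos']-o))[2]*1000-37.7).round(1),'ang',np.degrees(np.arctan2(R[1,0],R[0,0])).round(1),R[:,2].round(3))
E
python3 q.py
```

```text
t 14.7 q [ 46.2  11.5 124.5 -54.4  22.5 -39.8] tcp [0.4536 0.3353 0.1209] F [ 0.3 -0.5 -3.5] M [-0.3   0.64 -0.14] w 0.0099
F in inlet [-1.9 -0.5 -3. ] M [-0.2   0.69 -0.03]
tcp-inlet mm [-0.3 -0.3 53.7] origin z 16.0 ang 119.9 [ 0.001  0.    -1.   ]
```

{"method": "play_rows", "body": {"increments": [[0, 0, 0.004, 0, 0, 0, 0], [0, 0, 0.006, 0, 0, 0, 0], [0, 0, 0.006, 0, 0, 0, 0]]}}

```text
clock: 15.08
tcp_pos: [0.4544, 0.3355, 0.1202]
eef_rot: [[-0.598, 0.574, 0.559], [0.749, 0.649, 0.134], [-0.286, 0.499, -0.818]]
ft_force: [-12.6, -4.9, 9.0]
gripper_width: 0.0098
```

```bash
python3 q.py;python3 ov.py 13
```

```text
t 15.075 q [ 46.2  11.6 124.5 -54.9  22.3 -39.3] tcp [0.4544 0.3355 0.1202] F [-12.6  -4.9   9. ] M [-0.55  1.09 -0.17] w 0.0098
F in inlet [-5.8 -1.8 15.1] M [-0.33  1.19  0.02]
tcp-inlet mm [-0.1 -0.3 52.6] origin z 14.9 ang 119.9 [ 0.002  0.001 -1.   ]
strainer origin in inlet (nominal) [-0.  -0.3 14.9]
```

View pics/ov13.png

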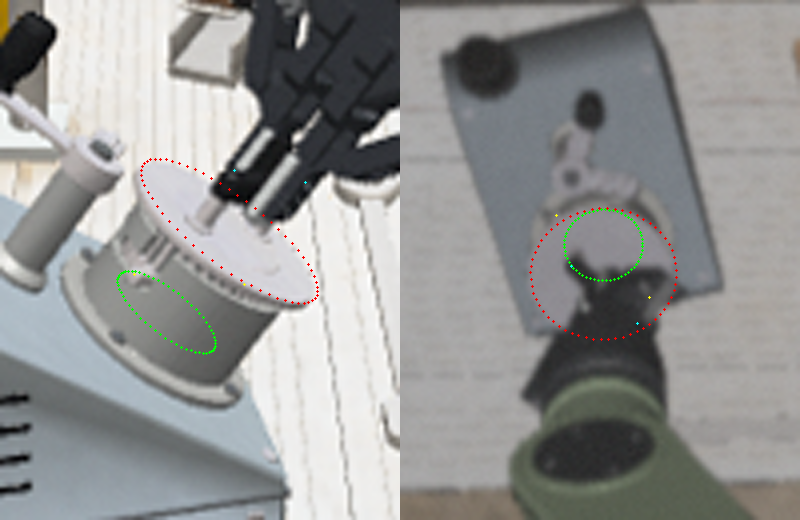

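Contact at nominal z = 14.9 mm with about 15 N, so the pins are on the channel floor. I'll ease up 1 mm and twist clockwise, which is + about tool z.

{"method": "play_rows", "body": {"increments": [[0, 0, -0.0025, 0, 0, 0, 0], [0, 0, -0.0025, 0, 0, 0.06, 0], [0, 0, -0.0025, 0, 0, 0.13, 0], [0, 0, -0.0025, 0, 0, 0.2, 0], [0, 0, -0.0025, 0, 0, 0.27, 0], [0, 0, -0.0025, 0, 0, 0.33, 0], [0, 0, -0.0025, 0, 0, 0.33, 0]]}}

```text
clock: 16.05
tcp_pos: [0.4539, 0.3354, 0.1208]
eef_rot: [[-0.236, 0.795, 0.559], [0.972, 0.194, 0.134], [-0.001, 0.575, -0.818]]
ft_force: [-1.5, -0.3, -3.0]
gripper_width: 0.01
```

```bash
python3 q.py;python3 ov.py 14
```

```text
t 16.05 q [ 46.2  11.5 124.5 -54.7  22.4  -9.9] tcp [0.4539 0.3354 0.1208] F [-1.5 -0.3 -3. ] M [-0.32  0.7  -0.07] w 0.01
F in inlet [-3.   0.1 -1.6] M [-0.16  0.76  0.03]
tcp-inlet mm [-0.1 -0.3 53.4] origin z 15.7 ang 90.2 [ 0.002  0.001 -1.   ]
strainer origin in inlet (nominal) [-0.1 -0.2 15.7]
```

View pics/ov14.png

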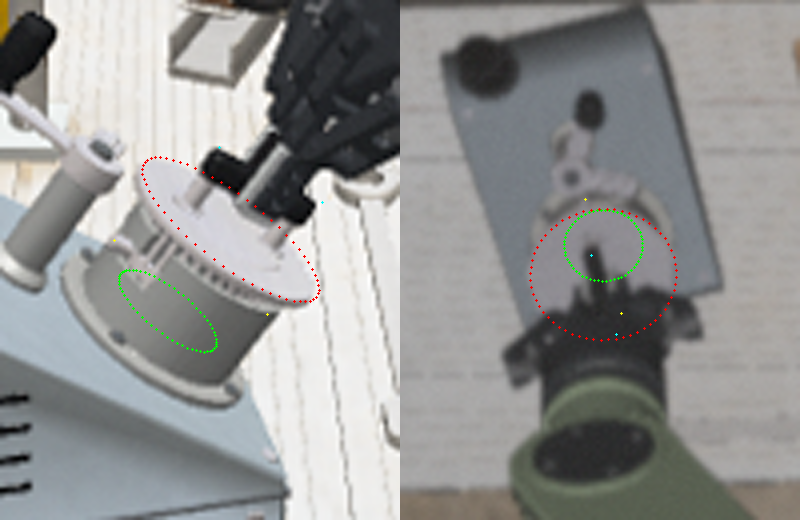

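It turned 30° freely, with the pin in the channel. Turning 30° more.

{"method": "play_rows", "body": {"increments": [[0, 0, 0, 0, 0, 0.06, 0], [0, 0, 0, 0, 0, 0.13, 0], [0, 0, 0, 0, 0, 0.2, 0], [0, 0, 0, 0, 0, 0.27, 0], [0, 0, 0, 0, 0, 0.335, 0], [0, 0, 0, 0, 0, 0.335, 0]]}}

```text
clock: 16.9
tcp_pos: [0.454, 0.3356, 0.121]
eef_rot: [[0.193, 0.806, 0.559], [0.938, -0.318, 0.135], [0.287, 0.499, -0.818]]
ft_force: [-0.2, 0.7, -3.1]
gripper_width: 0.0095
```

```bash
python3 q.py
```

```text
t 16.9 q [ 46.2  11.5 124.5 -54.7  22.4  20.1] tcp [0.454  0.3356 0.121 ] F [-0.2  0.7 -3.1] M [-0.2   0.68 -0.14] w 0.0095
F in inlet [-1.8  0.7 -2.5] M [-0.11  0.7  -0.09]
tcp-inlet mm [ 0.  -0.1 53.4] origin z 15.7 ang 60.2 [ 0.002  0.001 -1.   ]
```

Now the drop: 8 mm along the axis, slowly, to nominal z of about 8.

{"method": "play_rows", "body": {"increments": [[0, 0, 0.004, 0, 0, 0, 0], [0, 0, 0.008, 0, 0, 0, 0], [0, 0, 0.012, 0, 0, 0, 0], [0, 0, 0.012, 0, 0, 0, 0]]}}

```text
clock: 17.4
tcp_pos: [0.4568, 0.3363, 0.1169]
eef_rot: [[0.193, 0.806, 0.559], [0.938, -0.318, 0.135], [0.287, 0.499, -0.818]]
ft_force: [-0.7, -0.7, -4.1]
gripper_width: 0.01
```

```bash
python3 q.py
```

```text
t 17.4 q [ 46.   12.1 124.5 -55.8  21.9  21.2] tcp [0.4568 0.3363 0.1169] F [-0.7 -0.7 -4.1] M [-0.2   0.76 -0.05] w 0.01
F in inlet [-3.  -0.5 -2.9] M [-0.04  0.79 -0.03]
tcp-inlet mm [ 0.1 -0.1 48.5] origin z 10.8 ang 60.2 [ 0.002  0.001 -1.   ]
```

{"method": "play_rows", "body": {"increments": [[0, 0, 0.004, 0, 0, 0, 0], [0, 0, 0.007, 0, 0, 0, 0], [0, 0, 0.009, 0, 0, 0, 0], [0, 0, 0.009, 0, 0, 0, 0]]}}

```text
clock: 17.9
tcp_pos: [0.4584, 0.3367, 0.1147]
eef_rot: [[0.193, 0.806, 0.56], [0.938, -0.318, 0.135], [0.287, 0.499, -0.818]]
ft_force: [-8.8, -2.9, 5.2]
gripper_width: 0.0104
```

```bash
python3 q.py;python3 ov.py 15
```

```text
t 17.9 q [ 45.8  12.4 124.6 -56.7  21.6  22. ] tcp [0.4584 0.3367 0.1147] F [-8.8 -2.9  5.2] M [-0.35  1.06 -0.07] w 0.0104
F in inlet [-4.6 -0.7  9.6] M [-0.12  1.11 -0.  ]
tcp-inlet mm [ 0.2 -0.  45.7] origin z 8.0 ang 60.2 [ 0.003  0.002 -1.   ]
strainer origin in inlet (nominal) [0.3 0.  8. ]
```

View pics/ov15.png

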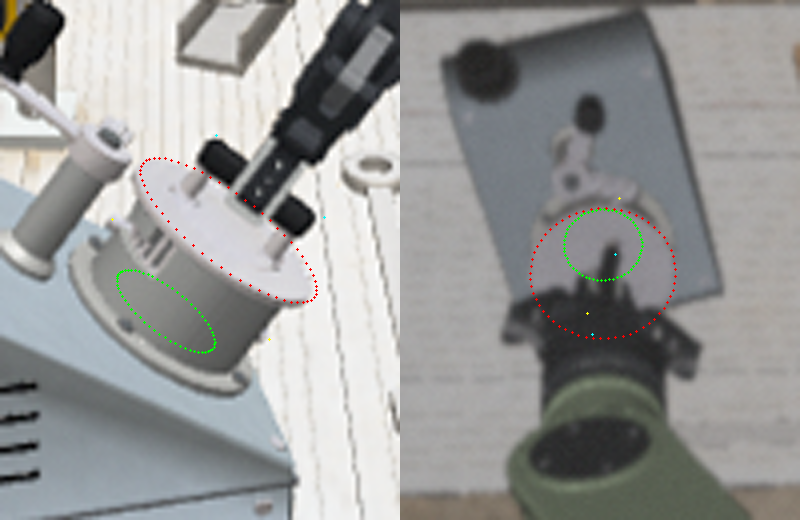

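The strainer bottomed at nominal z = 8.0 mm. That is exactly 7 mm below the channel-floor contact, so it's in the notches. I'll release and retreat along the axis.

{"method": "play_rows", "body": {"increments": [[0, 0, 0, 0, 0, 0, 0], [0, 0, 0, 0, 0, 0, 1], [0, 0, 0, 0, 0, 0, 1], [0, 0, 0, 0, 0, 0, 1], [0, 0, 0, 0, 0, 0, 1], [0, 0, 0, 0, 0, 0, 1], [0, 0, -0.05, 0, 0, 0, 1], [0, 0, -0.15, 0, 0, 0, 1], [0, 0, -0.25, 0, 0, 0, 1], [0, 0, -0.3, 0, 0, 0, 1], [0, 0, -0.3, 0, 0, 0, 1]]}}

```text
clock: 19.38
tcp_pos: [0.3912, 0.3211, 0.2143]
eef_rot: [[0.191, 0.805, 0.561], [0.938, -0.319, 0.138], [0.29, 0.5, -0.816]]
ft_force: [0.4, -0.2, 0.8]
gripper_width: 0.0854
```

```bash
python3 q.py;python3 - <<'E'
from h import *
o,F=inlet()
out=[]
for n,(x0,y0,w,h) in (('side',(260,190,100,115)),('top',(210,150,85,115))):
    im,K,R,t=cam(n);np.savez(n+'16.npz',im=im,K=K,R=R,t=t);f=5
    c=cv2.resize(im[y0:y0+h,x0:x0+w],None,fx=f if n=='side' else f*.9,fy=f if n=='side' else f,interpolation=cv2.INTER_CUBIC)
    c=cv2.resize(im[y0:y0+h,x0:x0+w],None,fx=4.3,fy=4.3,interpolation=cv2.INTER_CUBIC);f=4.3
    def dot(q,col):
        u,v=proj(K,R,t,q);cv2.circle(c,(int((u-x0+.5)*f),int((v-y0+.5)*f)),1,col,-1)
    for a in range(0,360,6):
        ca,sa=np.cos(np.radians(a)),np.sin(np.radians(a))
        dot(o+F@[.05*ca,.05*sa,.058],(255,0,0))
    for a in (-30,150):
        dot(o+F@[.031*np.cos(np.radians(a)),.031*np.sin(np.radians(a)),.090],(0,255,255))
    for th in (.1,.15,.2):
        A=np.radians(340)-th
        for z in (.071,.103): dot(o+F@[.078+.055*np.cos(A),.055*np.sin(A),z],(255,255,0))
    out.append(c)
save(np.hstack(out),'ov16.png')
E
```

```text
t 19.375 q [ 52.2  -0.7 121.7 -37.6  36.    5. ] tcp [0.3912 0.3211 0.2143] F [ 0.4 -0.2  0.8] M [-0.02  0.23 -0.02] w 0.0854
F in inlet [ 0.7 -0.3  0.5] M [ 0.02  0.23 -0.03]
tcp-inlet mm [  0.8   0.3 166.9] origin z 129.2 ang 60.2 [ 0.006  0.004 -1.   ]
```

View pics/ov16.png

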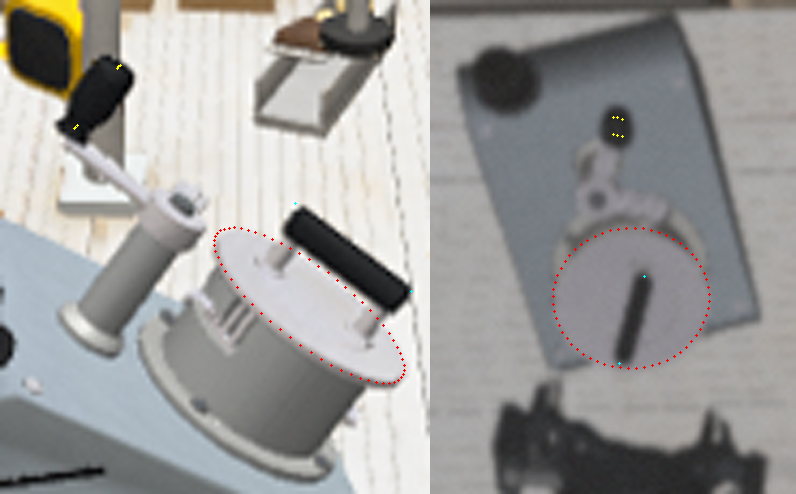

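The strainer is seated: its rim matches z = 58 mm, and the bar lies at −30°/150°. The knob matches a lever angle of about 0.15 rad. Next I'll move the gripper over the knob.

Run:
```python
from h import *
o,F=inlet()
def kp(phi,z): a=np.radians(phi);return o+F@[.078+.055*np.cos(a),.055*np.sin(a),z]
inc((tin(30),kp(331.4,.14)),(tin(30),kp(331.4,.055)))
R=tin(30);p0=kp(331.4,.055)
print('arc from grasp');inc(*[(R,kp(p,.055)) for p in (331.4,320,310,300,290,280,270,267)],R0=R,p0=p0)
```

```text
[0.101, 0.307, 0.064] [0.0, -0.002, 0.336]
[0.1, 0.307, 0.276] [0.0, -0.002, 0.336]
arc from grasp
[0.0, 0.0, 0.0] [0.0, 0.0, 0.0]
[-0.025, 0.012, -0.0] [0.0, 0.0, 0.0]
[-0.048, 0.018, 0.0] [0.0, 0.0, 0.0]
[-0.072, 0.02, 0.0] [0.0, 0.0, 0.0]
[-0.096, 0.018, -0.0] [0.0, 0.0, 0.0]
[-0.119, 0.012, -0.0] [0.0, 0.0, 0.0]
[-0.14, 0.002, 0.0] [0.0, 0.0, 0.0]
[-0.147, -0.002, 0.0] [0.0, 0.0, 0.0]
```

{"method": "play_rows", "body": {"increments": [[0.02, 0.07, 0, 0, 0, 0.08, 0.65], [0.04, 0.14, 0, 0, 0, 0.16, 0.65], [0.06, 0.21, 0, 0, 0, 0.24, 0.65], [0.09, 0.28, 0.03, 0, 0, 0.3, 0.65], [0.1, 0.307, 0.064, 0, -0.002, 0.336, 0.65], [0.1, 0.307, 0.1, 0, -0.002, 0.336, 0.65], [0.1, 0.307, 0.1, 0, -0.002, 0.336, 0.65], [0.1, 0.307, 0.1, 0, -0.002, 0.336, 0.65]], "newtons": 20}}

```text
clock: 20.48
tcp_pos: [0.5195, 0.3241, 0.2514]
eef_rot: [[0.574, 0.6, 0.557], [0.652, -0.747, 0.132], [0.495, 0.288, -0.82]]
ft_force: [0.6, 0.0, 0.2]
gripper_width: 0.0555
```

```bash
cat > pic.py <<'E'
from h import *
import sys
out=[]
for n,(x0,y0,w,h) in (('side',(240,150,100,115)),('top',(210,140,85,115))):
    im,K,R,t=cam(n);out.append(cv2.resize(im[y0:y0+h,x0:x0+w],None,fx=4.3,fy=4.3,interpolation=cv2.INTER_CUBIC))
save(np.hstack(out),sys.argv[1])
E
python3 q.py;python3 pic.py p17.png;python3 - <<'E'
from h import *
o,F=inlet()
def kp(phi,z): a=np.radians(phi);return o+F@[.078+.055*np.cos(a),.055*np.sin(a),z]
inc((tin(30),kp(331.4,.055)))
E
```

```text
t 20.475 q [ 38.9   5.9 108.5 -24.8  36.   11.8] tcp [0.5195 0.3241 0.2514] F [0.6 0.  0.2] M [-0.07  0.36 -0.06] w 0.0555
F in inlet [ 0.6 -0.1 -0.2] M [-0.03  0.37 -0.06]
tcp-inlet mm [124.9 -26.5 125.3] origin z 87.6 ang 30.1 [-0.001 -0.001 -1.   ]
[0.001, 0.001, 0.177] [0.0, -0.0, 0.001]
```

View pics/p17.png

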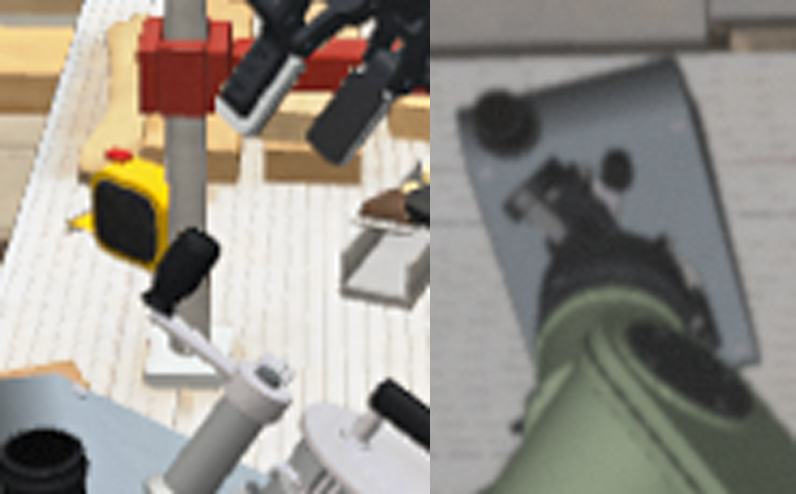

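{"method": "play_rows", "body": {"increments": [[0.001, 0.001, 0.04, 0, 0, 0, 0.65], [0.001, 0.001, 0.08, 0, 0, 0, 0.65], [0.001, 0.001, 0.1, 0, 0, 0, 0.65], [0.001, 0.001, 0.1, 0, 0, 0, 0.65]]}}

```text
clock: 21.08
tcp_pos: [0.5427, 0.3293, 0.2187]
eef_rot: [[0.575, 0.6, 0.557], [0.652, -0.747, 0.132], [0.495, 0.287, -0.82]]
ft_force: [-0.5, -0.2, -0.0]
gripper_width: 0.0558
```

```bash
python3 q.py;python3 pic.py p18.png
```

```text
t 21.075 q [ 37.5   9.5 109.3 -26.7  31.5  13.3] tcp [0.5427 0.3293 0.2187] F [-0.5 -0.2 -0. ] M [-0.04  0.25  0.04] w 0.0558
F in inlet [-0.4 -0.1  0.3] M [0.04 0.26 0.02]
tcp-inlet mm [125.6 -26.7  84.8] origin z 47.1 ang 30.1 [-0.001 -0.001 -1.   ]
```

View pics/p18.png

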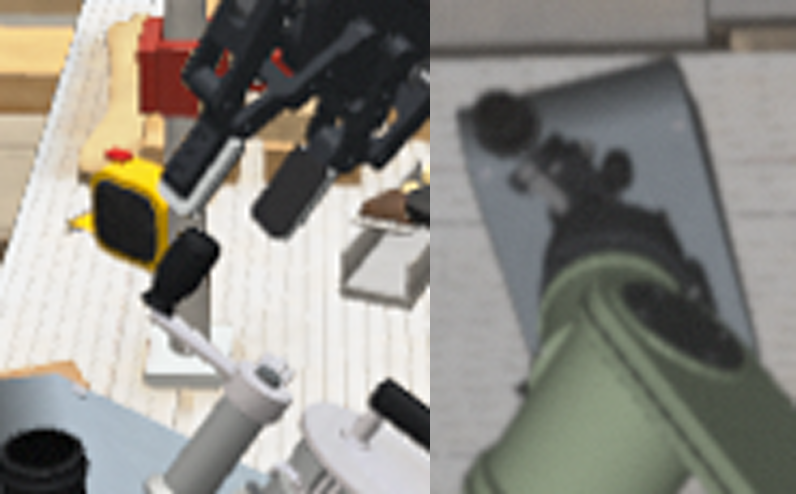

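{"method": "play_rows", "body": {"increments": [[0.001, 0, 0.03, 0, 0, 0, 0.65], [0.001, 0, 0.06, 0, 0, 0, 0.65], [0.001, 0, 0.072, 0, 0, 0, 0.65], [0.001, 0, 0.072, 0, 0, 0, 0.65]]}}

```text
clock: 21.68
tcp_pos: [0.5591, 0.3336, 0.1958]
eef_rot: [[0.574, 0.599, 0.558], [0.652, -0.747, 0.132], [0.496, 0.287, -0.82]]
ft_force: [-0.8, -0.4, -0.7]
gripper_width: 0.0557
```

```bash
python3 q.py;python3 pic.py p19.png
```

```text
t 21.675 q [ 36.7  12.2 109.5 -28.4  28.6  14.8] tcp [0.5591 0.3336 0.1958] F [-0.8 -0.4 -0.7] M [-0.05  0.27  0.02] w 0.0557
F in inlet [-1.1 -0.2 -0.1] M [0.02 0.28 0.01]
tcp-inlet mm [126.3 -26.4  56.4] origin z 18.7 ang 30.0 [-0.001 -0.001 -1.   ]
```

View pics/p19.png

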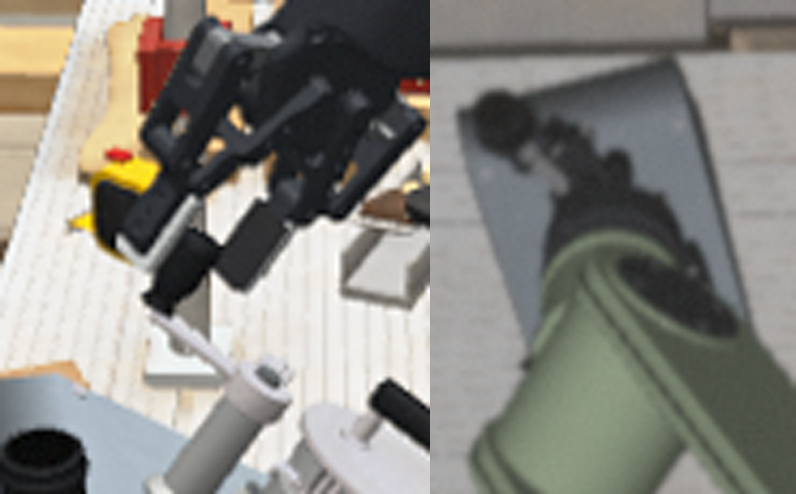

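The knob is between the fingers. I'll close lightly and follow the arc.

{"method": "play_rows", "body": {"increments": [[0, 0, 0, 0, 0, 0, 0], [0, 0, 0, 0, 0, 0, 0], [0, 0, 0, 0, 0, 0, 0], [0, 0, 0, 0, 0, 0, 0], [0, 0, 0, 0, 0, 0, 0], [-0.012, 0.007, 0, 0, 0, 0, 0], [-0.025, 0.012, 0, 0, 0, 0, 0], [-0.036, 0.015, 0, 0, 0, 0, 0], [-0.048, 0.018, 0, 0, 0, 0, 0], [-0.06, 0.019, 0, 0, 0, 0, 0], [-0.072, 0.02, 0, 0, 0, 0, 0], [-0.072, 0.02, 0, 0, 0, 0, 0]]}}

```text
clock: 23.28
tcp_pos: [0.5498, 0.309, 0.1869]
eef_rot: [[0.571, 0.598, 0.563], [0.65, -0.748, 0.134], [0.501, 0.289, -0.816]]
ft_force: [6.1, -2.7, 3.8]
gripper_width: 0.0194
```

```bash
python3 q.py;python3 pic.py p20.png
```

```text
t 23.275 q [ 34.9  10.8 113.2 -29.4  25.6  14.8] tcp [0.5498 0.309  0.1869] F [ 6.1 -2.7  3.8] M [-0.09 -0.91 -0.38] w 0.0194
F in inlet [ 6.5 -4.1  0.1] M [-0.46 -0.86 -0.14]
tcp-inlet mm [109.2 -48.1  57.6] origin z 19.9 ang 30.0 [ 0.006  0.    -1.   ]
```

View pics/p20.png

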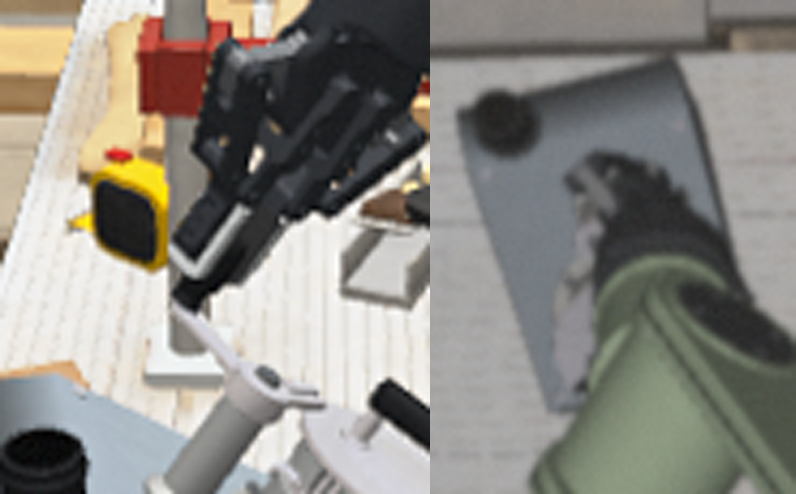

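Run:
```python
from h import *
o,F=inlet()
def kp(phi,z): a=np.radians(phi);return o+F@[.078+.056*np.cos(a),.056*np.sin(a),z]
inc(*[(tin(30),kp(p,.0575)) for p in (295,287,280,274,270,266)])
```

```text
[-0.02, -0.004, 0.0] [0.002, -0.003, 0.0]
[-0.039, -0.007, -0.0] [0.002, -0.003, 0.0]
[-0.055, -0.012, -0.0] [0.002, -0.003, 0.0]
[-0.069, -0.017, -0.0] [0.002, -0.003, 0.0]
[-0.077, -0.022, -0.0] [0.002, -0.003, 0.0]
[-0.086, -0.027, -0.0] [0.002, -0.003, 0.0]
```

{"method": "play_rows", "body": {"increments": [[-0.01, -0.002, 0, 0, 0, 0, 0], [-0.02, -0.004, 0, 0, 0, 0, 0], [-0.03, -0.006, 0, 0, 0, 0, 0], [-0.039, -0.007, 0, 0, 0, 0, 0], [-0.047, -0.01, 0, 0, 0, 0, 0], [-0.055, -0.012, 0, 0, 0, 0, 0], [-0.062, -0.015, 0, 0, 0, 0, 0], [-0.069, -0.017, 0, 0, 0, 0, 0], [-0.069, -0.017, 0, 0, 0, 0, 0]]}}

```text
clock: 24.5
tcp_pos: [0.5299, 0.296, 0.1714]
eef_rot: [[0.571, 0.597, 0.563], [0.65, -0.748, 0.134], [0.501, 0.289, -0.816]]
ft_force: [1.6, -1.9, 5.7]
gripper_width: 0.0194
```

```bash
python3 q.py
python3 - <<'E'
from h import *
o,F=inlet();q=F.T@(r.state()['tcp_pos']-o)-[.078,0,0];print(np.hypot(q[0],q[1]),np.degrees(np.arctan2(q[1],q[0]))%360)
def kp(phi,z): a=np.radians(phi);return o+F@[.078+.056*np.cos(a),.056*np.sin(a),z]
inc(*[(tin(30),kp(p,.0575)) for p in (274,270,267,264,261)])
E
```

```text
t 24.5 q [ 35.1   9.8 117.2 -33.1  23.   18.9] tcp [0.5299 0.296  0.1714] F [ 1.6 -1.9  5.7] M [ 0.05 -0.52 -0.3 ] w 0.0194
F in inlet [ 4.2 -2.2  4. ] M [-0.23 -0.52 -0.2 ]
tcp-inlet mm [ 81.9 -56.2  57.6] origin z 19.9 ang 30.0 [ 0.006 -0.    -1.   ]
0.056307229909726406 274.00338669356637
[0.0, -0.001, 0.0] [0.002, -0.003, 0.0]
[-0.008, -0.005, 0.0] [0.002, -0.003, 0.0]
[-0.015, -0.009, 0.0] [0.002, -0.003, 0.0]
[-0.021, -0.013, 0.0] [0.002, -0.003, 0.0]
[-0.026, -0.018, 0.0] [0.002, -0.003, 0.0]
```

{"method": "play_rows", "body": {"increments": [[-0.006, -0.003, 0, 0, 0, 0, 0], [-0.01, -0.005, 0, 0, 0, 0, 0], [-0.014, -0.007, 0, 0, 0, 0, 0], [-0.014, -0.007, 0, 0, 0, 0, 0]]}}

```text
clock: 25.0
tcp_pos: [0.5269, 0.2952, 0.1693]
eef_rot: [[0.569, 0.597, 0.566], [0.65, -0.748, 0.136], [0.504, 0.291, -0.813]]
ft_force: [10.5, -1.0, 4.0]
gripper_width: 0.0192
```

```bash
python3 q.py; python3 pic.py p21.png
python3 - <<'E'
from h import *
o,F=inlet();q=F.T@(r.state()['tcp_pos']-o)-[.078,0,0];print(np.hypot(q[0],q[1]),np.degrees(np.arctan2(q[1],q[0]))%360)
E
```

```text
t 25.0 q [ 35.2   9.7 117.9 -34.3  22.5  20.3] tcp [0.5269 0.2952 0.1693] F [10.5 -1.   4. ] M [-0.1  -1.41 -0.44] w 0.0192
F in inlet [10.5 -3.4 -2.5] M [-0.6  -1.35 -0.12]
tcp-inlet mm [ 78.1 -56.3  57.7] origin z 20.0 ang 30.0 [ 0.01   0.001 -1.   ]
0.05628891502151892 270.1216451731458
```

View pics/p21.png

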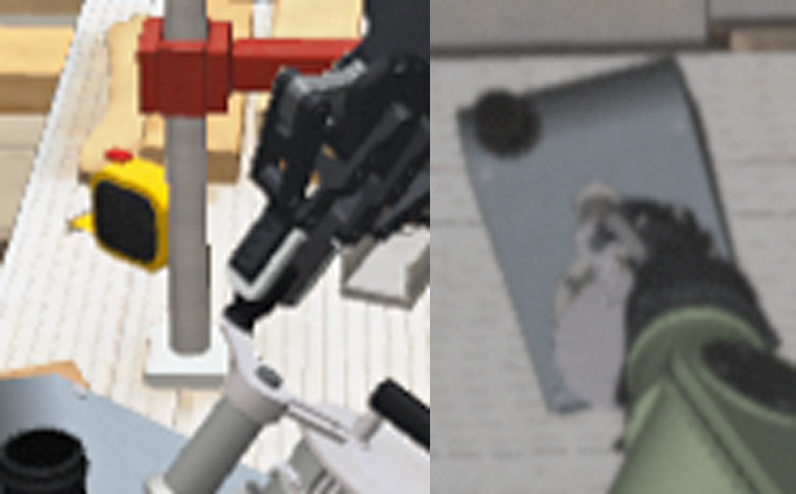

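The angle is 270° and the force is rising, so the lever is near or at the stop. One small push will confirm.

{"method": "play_rows", "body": {"increments": [[-0.006, -0.003, 0, 0, 0, 0, 0], [-0.011, -0.006, 0, 0, 0, 0, 0], [-0.011, -0.006, 0, 0, 0, 0, 0]]}}

```text
clock: 25.48
tcp_pos: [0.5267, 0.2955, 0.1695]
eef_rot: [[0.564, 0.597, 0.571], [0.65, -0.747, 0.138], [0.509, 0.294, -0.809]]
ft_force: [19.7, -2.2, 2.7]
gripper_width: 0.0191
```

```bash
python3 q.py
python3 - <<'E'
from h import *
o,F=inlet();q=F.T@(r.state()['tcp_pos']-o)-[.078,0,0];print(np.hypot(q[0],q[1]),np.degrees(np.arctan2(q[1],q[0]))%360)
E
```

```text
t 25.475 q [ 35.3   9.6 118.2 -35.6  21.9  21.4] tcp [0.5267 0.2955 0.1695] F [19.7 -2.2  2.7] M [-0.25 -2.46 -0.63] w 0.0191
F in inlet [16.8 -6.7 -8.5] M [-1.02 -2.33 -0.05]
tcp-inlet mm [ 78.2 -56.   57.9] origin z 20.2 ang 30.1 [ 0.018  0.002 -1.   ]
0.05598062168906902 270.1841547556937
```

At the stop: 20 N and no further motion. I'll relieve the push, open and retreat along the axis.

{"method": "play_rows", "body": {"increments": [[0, 0, 0, 0, 0, 0, 0], [0, 0, 0, 0, 0, 0, 0.6], [0, 0, 0, 0, 0, 0, 0.6], [0, 0, 0, 0, 0, 0, 0.6], [0, 0, 0, 0, 0, 0, 0.6], [0, 0, -0.04, 0, 0, 0, 0.6], [0, 0, -0.1, 0, 0, 0, 0.6], [0, 0, -0.2, 0, 0, 0, 0.6], [0, 0, -0.3, 0, 0, 0, 0.6], [0, 0, -0.4, 0, 0, 0, 0.6], [0, 0, -0.4, 0, 0, 0, 0.6]]}}

```text
clock: 26.85
tcp_pos: [0.4348, 0.274, 0.3032]
eef_rot: [[0.56, 0.596, 0.575], [0.648, -0.748, 0.144], [0.516, 0.293, -0.805]]
ft_force: [0.2, -1.1, 0.2]
gripper_width: 0.0514
```

```bash
python3 q.py
python3 - <<'E'
from h import *
o,F=inlet()
out=[]
for n,(x0,y0,w,h) in (('side',(260,190,100,115)),('top',(210,140,85,115))):
    im,K,R,t=cam(n);f=4.3
    c=cv2.resize(im[y0:y0+h,x0:x0+w],None,fx=f,fy=f,interpolation=cv2.INTER_CUBIC)
    def dot(q,col):
        u,v=proj(K,R,t,q);cv2.circle(c,(int((u-x0+.5)*f),int((v-y0+.5)*f)),1,col,-1)
    for a in range(0,360,6):
        ca,sa=np.cos(np.radians(a)),np.sin(np.radians(a)); dot(o+F@[.05*ca,.05*sa,.058],(255,0,0))
    for z in (.071,.103): dot(o+F@[.078,-.055,z],(255,255,0))
    for y in (-.008,.008): dot(o+F@[.034,y,.066],(0,255,0))
    out.append(c)
save(np.hstack(out),'ov22.png')
E
```

```text
t 26.85 q [ 41.5  -6.3 113.6 -24.1  42.1  11.5] tcp [0.4348 0.274  0.3032] F [ 0.2 -1.1  0.2] M [-0.09  0.32  0.02] w 0.0514
F in inlet [ 0.1 -1.1  0.2] M [-0.    0.33  0.02]
tcp-inlet mm [ 77.5 -55.5 221.7] origin z 184.0 ang 30.1 [ 0.024  0.006 -1.   ]
```

View pics/ov22.png

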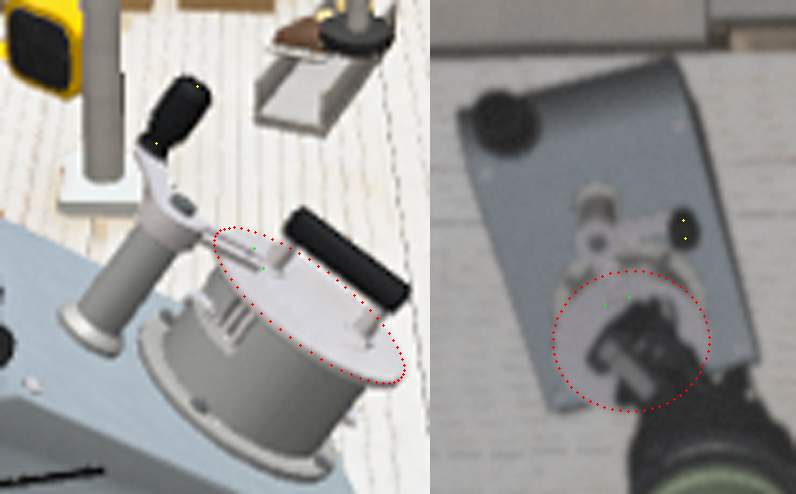

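The picture shows the knob at the thrown position and the tongue over the rim, with the gripper clear. I'll check the lever angle quantitatively from the knob's blob centroid, plus the bystanders.

Run:
```python
from h import *
o,F=inlet()
def knob(n,im,box):
    x0,y0,x1,y1=box;m=(im[y0:y1,x0:x1].astype(int).max(2)<75).astype(np.uint8)
    k,l,s,c=cv2.connectedComponentsWithStats(m);i=1+np.argmax(s[1:,4]);return c[i]+[x0,y0],s[i]
for n,box in (('side',(290,203,312,230)),('top',(362-0,0,0,0))):
    im,K,R,t=cam(n)
    if n=='top': box=(262,184,276,202)
    c,s=knob(n,im,box);print(n,c.round(2),s)
    for ph in (266,270,274,278):
        a=np.radians(ph);print(ph,proj(K,R,t,o+F@[.078+.055*np.cos(a),.055*np.sin(a),.087]).round(2))
    d=np.load(n+'0.npz')
    diff=cv2.absdiff(cv2.GaussianBlur(d['im'],(5,5),0),cv2.GaussianBlur(im,(5,5),0)).max(2)>50
    save((diff*255).astype(np.uint8)[:,:,None].repeat(3,2),n+'diff.png');save(im,n+'end.png')
```

```text
side [300.61 216.49] [  3   5  16  19 166]
266 [302.35 217.1 ]
270 [300.69 216.19]
274 [299.06 215.35]
278 [297.45 214.57]
top [268.5  193.12] [ 4  5  6  9 48]
266 [268.97 194.13]
270 [268.65 192.82]
274 [268.23 191.54]
278 [267.7  190.28]
```

View pics/topdiff.png

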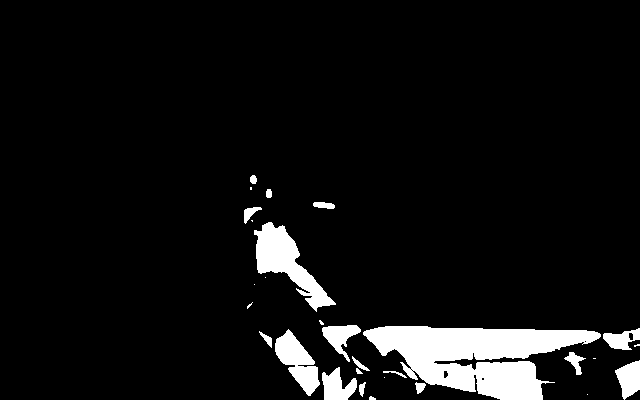

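View pics/sideend.png

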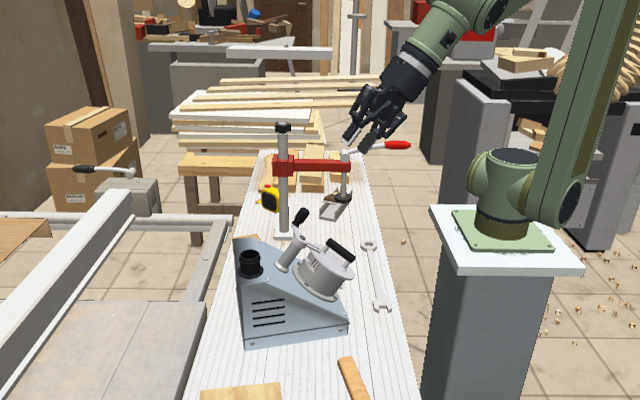

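The knob measures 270° ± 1 in both views, so the lever is at its stop. Only the strainer, lever and arm changed between the first and last pictures. The robot is clear, so I'm handing in.

```bash
python3 -c "
from h import *
print(r.finish_job())"
```

```text
the job is handed in; nothing more can be done
None
```

The strainer is back in the inlet and locked, the damper lever is thrown to its stop, and I handed the job in at about 27 s. No verdict comes back on hand-in.

**What I did:** I gripped the strainer by its bar and lowered it with the pins in the entry slots. The pins touched the channel floor at 15 N. I twisted it 60° clockwise, lowered it into the notches and let go. Then I gripped the knob and swung the lever round until it stopped.

**Last checks:**
- **Strainer:** it dropped exactly 7 mm from the channel floor. In both views its rim lies 1 mm above the collar and its bar is in the locked direction.
- **Lever:** at 20 N it moved no further. After I let go, the knob measured 270° ± 1° in both views, with the tongue over the rim.
- **Robot:** the gripper was open and clear, with no contact force showing.
- **Other things on the table:** the top-view comparison with the first picture shows changes only at the strainer, the lever and the arm. The arm hides part of that view.

**What disagreed:**
- **First grasp missed:** the fingers shut just above the bar without touching it. In the images the fingertips sat about 20 mm short of the reported TCP, so I worked with that offset.
- **Grip width:** it read about 10 mm on the 12 mm bar.
- **Held height:** one view suggested the held strainer was up to 3–4 mm lower than calculated, but the contact heights put that at about 1 mm.

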